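Fit, clip and pull-test the cover plate on a grill console

ROBOT

A 6-joint arm with a two-finger parallel gripper is mounted at the origin on the work surface. World frame = base frame: x ahead of the robot, y to its left, z up, the work surface at z = 0. Lengths are in mm, angles in rad, forces in N, time in s.
With the tool pointing down it reaches from about 275 to 750 mm from the base axis. Payload 10.2 kg.
Tool frame: the origin (TCP) lies at the very end of the fingers, on their centre line; the grasp point (between the pads) lies behind it (ctrl.grasp_offset is the z of the grasp point in the tool frame, in mm); z points along the fingers, y is the direction in which the jaws open and shut (so a half turn about z gives the same grasp; the last joint's range is limited). The gripper opens to 85 mm and grips with 20 to 120 N. Pads are 22 mm wide; open, the fingers measure 114 mm over their backs; the gripper's body (76 mm by 85 mm) begins 54 mm behind the grasp point. The pads swing forward as they close: fully open they stand 13 mm farther back than shut.
Start: joints at [-1.417, 0.313, 1.498, -0, 1.331, -0.223], TCP at [193.16, -488.181, 231.294] pointing down, gripper open.
Joint ranges: [-2.94, 2.94], [-0.97, 2.17], [0.19, 2.56], [-1.23, 4.37], [0.02, 3.11], [-2.88, 2.88]. Speed limits (rad/s): [2.39, 2.39, 3.01, 3.14, 3.14, 3.14].

INTERFACE

Orientations are given as a unit quaternion [w, x, y, z].
In Python, from rig import ctrl, capture, job gives the robot as it stands. The module is installed in compiled form; this text tells all that it offers.
- The arm moves only by the tool move_arm, never from a script. Its argument "series" is a list of rows, each a list of 7 numbers: the turn, a rotation vector about the tool's x, y, z in rad, then the shift along the tool's x, y, z in cm, then the opening, from 0 (shut) to 1 (fully open). A call has 1 to 5 rows; each row is the pose to reach, as a shift and turn from the pose measured when the call began, along the tool's axes at that moment; what a row does not reach only later rows make up. A row lasts 1/12 s, in which the tool goes at most 41.7 mm and 7.16 degrees, less where a joint would pass 70% of its speed; a pose out of reach is approached as far as the arm can. A call with a gripper value outside its range is refused whole. The fingers move at their own pace and stop on an object; "grip_force" is the grip in N (left out, the last holds). Time passes only in rows, so rows that repeat a pose let the fingers close. It gives the time, the measured TCP pose, the force and the opening at its end, in the units of the state.
- ctrl.sense(): the state, without advancing time (a new reading comes with each control period).
- capture(name): name is "scene" or "side" or "wrist"; returns a dict with "frame" (480x640x3 uint8, red, green, blue), "mtx" (3x3 intrinsics, pixels), "R" (3x3) and "t" (3): a world point X has camera coordinates R X + t. Camera axes: x right, y down, z forward; pixel columns grow to the right and rows downward; lengths in mm; the calibration is good to about 2 mm. A picture is of the moment at which its call begins. There is no depth.
- job.finish_job(): hands the job in, once; it reports no verdict.
The state is a dict: "time_s": time; "joints": joint angles; "dq": joint speeds; "tau": joint torques, N m; "eef_pos": TCP position; "ee_rot": TCP orientation; "force": force on the tool from outside, world axes, zero at the start; "wrist_torque": the same for the moment, N m; "grip_width": opening from 0.0 (shut) to 1.0 (fully open).
Only numpy, scipy, OpenCV 4.12 (cv2) and the standard library are available. Lean on these libraries where they do the work, as an engineer would, in place of code of your own. Each camera call takes 0.05 s, during which the arm holds its last target.

TASK

Take the aluminium cover plate by its red handle and lower it gently over the two pins of the sloping grill console until it lies flush; do not drop it on. Then slide the yellow-knobbed retaining fork fully home over the plate, and pull the red handle straight away from the panel with about 10 N for half a second to confirm that the fork holds the plate; let it settle flush again and let go. Leave the other things on the bench where they are.

Things in the scene. Friction and masses are not known exactly. Their poses are not given: they have to be found in the camera images.
- plate_grip (a point): Grip point of the loose aluminium cover plate: on the axis of its red upright handle, 42 mm above the underside. Plate 76 (x) x 120 (y) x 6 mm, z its upward normal, 0.17 to 0.34 kg; two 10 mm through-holes at y = -45 and 45 mm. Handle in the centre: 24 mm along x, 16 mm along y (grip across these), top 61 mm above the underside. Starts flat on the pad. Either way round fits.
- pad: Cardboard pad on the bench on which the plate starts, 220 x 170 x 4 mm, fixed, to the left or right of the console. Origin at the centre of its underside.
- panel: Grey sloping top of the dark grill console, fixed during the run. Origin on its upper face, half-way between the two pins, 88 mm above the bench. z: its normal, leaning 30 degrees from vertical away from the robot; x up the slope, roughly towards the robot; y across. It covers x -98 to 150, y -82 to 82 mm. With the plate flush, plate_grip is at (0, 0, 42 mm) in this frame. Two black burner knobs 13 mm high at x -76, y -50 and 50 mm.
- pin_a (a point): Nose of the steel locating pin at the panel's x = 0, y = 45 mm, 25 mm above its face. Pin 8 mm in diameter, along the panel's z, straight to 17 mm, then tapered to a 3 mm blunt nose at 25 mm.
- pin_b (a point): Nose of the second, equal pin at the panel's x = 0, y = -45 mm.
- fork (a joint): Travel of the retaining fork down the slope (along the panel's -x), in m: 0 fully back, 0.068 fully home against its stop. Starts back, between 0 and 0.008. It stays where it is left; pushing it takes 2 to 4 N. Low guide rails (11 mm high) flank it at the panel's y = -34 and 34 mm, x 48 to 144 mm.
- fork_knob (a point): Centre of the fork's upright yellow knob, to grip or push: 38 mm above the panel face, at the panel's x = 129 mm minus the fork's travel (61 mm when home), y = 0. Knob 22 mm along the panel's x, 14 mm along its y, from 16 to 56 mm above the face; it stands on a steel carriage 30 x 54 mm, top 16 mm above the face.
- tines: The fork's two brass tines, along the panel's x at y = 12 to 22 mm on both sides, 9 to 14 mm above the face; origin at the panel's x = minus the fork's travel. At home they flank the red handle, end 15 mm past its axis and lie 3 mm above the flush plate. Sprung: a pulled plate moves 3 mm freely, then lifts them against 3 N per mm, to a hard stop after 7 mm more.
- fitting: Bystander: brass pipe fitting, 26 mm across, 32 mm high, on a corner of the cardboard pad. Origin at its underside.
- burner_knob: Bystander: black burner knob, 44 mm across, 26 mm high. Origin at its underside.
- tape_roll: Bystander: small yellow roll, 48 mm across, 14 mm high, lying flat. Origin at its underside.
- turner: Bystander: grill turner with red handle, 320 mm long, lying flat.
- spanner: Bystander: steel spanner, 180 mm long, lying flat.
- driver: Bystander: screwdriver with green handle, 200 mm long, lying flat.
- screw_jar: Bystander: clear jar with a black cap, 60 mm across, 75 mm high. Origin at its underside.
Mind the look-alikes: they are no part of the job. Several things look just like the part that bears plate_grip: the one meant starts nearest to the robot's base.

How it is judged (in metres and radians):
On the way, in this order (a step that is already met when the one before it is completed fails the run):
1. the plate lies flush on the panel, over both pins, with the fork still back (x of plate_grip in the frame of panel between -0.005 and 0.005 m and y of plate_grip in the frame of panel between -0.005 and 0.005 m and z of plate_grip in the frame of panel below 0.0438 m and angle between the z axis of plate_grip and the z axis of panel, either way round below 0.04 rad and angle between the x axis of plate_grip and the x axis of panel, either way round below 0.08 rad and value of joint fork below 0.03 m), for 0.2 s.
2. the fork is fully home with the plate flush under it (x of plate_grip in the frame of panel between -0.005 and 0.005 m and y of plate_grip in the frame of panel between -0.005 and 0.005 m and z of plate_grip in the frame of panel below 0.0438 m and angle between the z axis of plate_grip and the z axis of panel, either way round below 0.04 rad and angle between the x axis of plate_grip and the x axis of panel, either way round below 0.08 rad and value of joint fork above 0.063 m), for 0.2 s.
3. the plate is pulled against the fork with more than 4 N for 0.2 s (contact force between plate and tines above 4 N and value of joint fork above 0.063 m), for 0.2 s.
At the end, for the whole second after the job is handed in: The plate lies flush on the panel over both pins (within 1.8 mm of the face at the grip point, 5 mm of centre, 2.3 degrees of the panel's plane, 4.6 degrees of its direction, either way round), at rest and released, with the fork within 5 mm of fully home (all of step 2 and linear speed of plate below 0.01 m/s and contact force between each of the fingers, the arm and plate below 0.1 N); the robot touches nothing.
It fails at once if the plate is dropped or slammed onto the panel (faster than 0.35 m/s within the last 20 mm) (linear speed of plate above 0.35 m/s and z of plate_grip in the frame of panel below 0.062 m and x of plate_grip in the frame of panel between -0.02 and 0.02 m and y of plate_grip in the frame of panel between -0.02 and 0.02 m).
It fails at once if the plate is pulled against the fork with more than 25 N (contact force between plate and tines above 25 N).
It fails at once if a bystander is moved by more than 30 mm (distance of any of fitting, burner_knob, tape_roll, turner, spanner, driver, screw_jar from where it was at the start of the episode above 0.03 m).
It also fails if it takes over 64 s, if anything falls off the work surface, if the arm or the gripper's body presses on something with over 40 N, if the wrist force passes 120 N, or if a joint passes its speed limit or range.

## Working session

There is one attempt and no reset: what is moved stays moved. The work goes in short steps, Python scripts to look and compute and a tool call to move; the robot and the scene stay as the last step left them, time stands still between calls to the robot, and variables do not carry over. Pictures are saved under pics/ and viewed, and the job is handed in when it is done.

Besides the shell and the picture viewer there is one more tool, called after "Emit:" as a command line: name --pt "numbers of a row" for each row, then --argument value for the rest. move_arm: Moves the arm, as the interface text tells. Its arguments: {"type":"object","properties":{"series":{"type":"array","items":{"type":"array","items":{"type":"number"}}},"grip_force":{"type":"number"}},"required":["series"]}

```bash
mkdir -p pics; python3 - <<'E'
from rig import ctrl,capture,job
import cv2,numpy as np
print(ctrl.sense(), ctrl.grasp_offset)
for n in ["scene","side","wrist"]:
    c=capture(n); cv2.imwrite(f"pics/{n}0.png",c["frame"][:,:,::-1])
    print(n,c["mtx"].tolist(),np.round(c["R"],4).tolist(),np.round(c["t"],1).tolist())
E
```

```text
{'time_s': 0.0, 'joints': array([-1.41739362e+00,  3.13415650e-01,  1.49845117e+00,  1.53866349e-05,
        1.33101662e+00, -2.23399598e-01]), 'dq': array([-0.00116682, -0.00021722, -0.00151245, -0.00146644,  0.00090053,
        0.00089729]), 'tau': array([ 2.61893001e-04, -4.12275553e+01, -2.59733301e+01, -1.75543041e-04,
        4.24821832e-03,  5.07263735e-05]), 'eef_pos': array([ 193.12397064, -487.90192742,  230.74735658]), 'ee_rot': array([-6.44739336e-04,  9.82305075e-01,  1.87286741e-01,  3.00507039e-05]), 'force': array([-0.36691883, -0.17079083, -0.71155453]), 'wrist_torque': array([-0.02434186, -0.02256468,  0.01501079]), 'grip_width': 1.004051032613755} -18.700000000000003
scene [[573.6754219048928, 0.0, 325.34181303680236], [0.0, 573.6754219048928, 241.15986826531443], [0.0, 0.0, 1.0]] [[0.1681, 0.9857, -0.0091], [0.7415, -0.1325, -0.6577], [-0.6495, 0.1039, -0.7532]] [-15.5, -376.5, 2184.8]
side [[468.5110415624611, 0.0, 320.59282300379897], [0.0, 468.5110415624611, 239.17989252198313], [0.0, 0.0, 1.0]] [[0.8618, -0.5072, -0.0003], [-0.3367, -0.5716, -0.7482], [0.3793, 0.645, -0.6634]] [-591.2, 241.0, 1161.7]
wrist [[355.14895976599325, 0.0, 313.3841667717938], [0.0, 355.14895976599325, 233.51982110329857], [0.0, 0.0, 1.0]] [[0.3681, -0.9298, -0.0017], [-0.8927, -0.3539, 0.2791], [-0.2601, -0.1012, -0.9602]] [-524.0, -36.7, 379.6]
```

View pics/scene0.png

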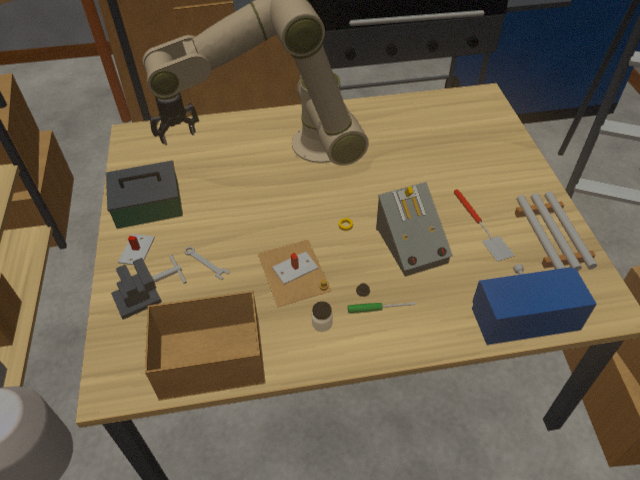

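View pics/side0.png

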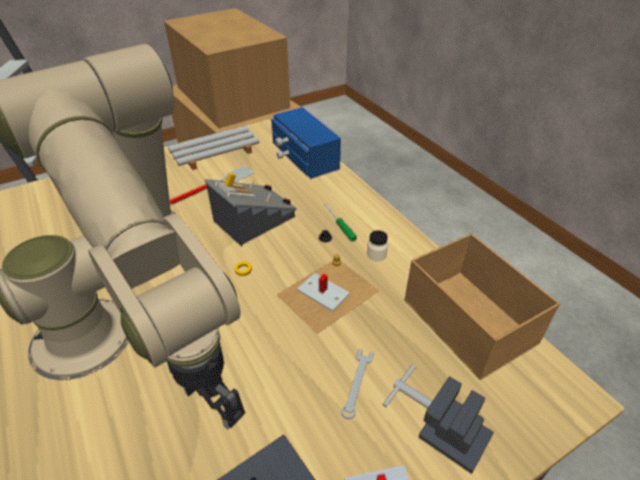

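View pics/wrist0.png

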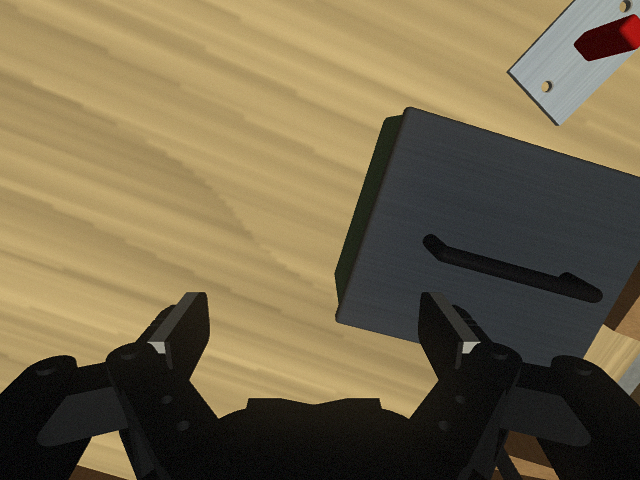

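The scene view shows the target plate on the pad at about (295,266) and the look-alike at (135,247). The console is around (412,228). In the side view the plate is at (323,288) and the console at (250,205). I'll zoom in to measure them.

```bash
python3 - <<'E'
import cv2
def z(n,x,y,w,h,k,o):
    i=cv2.imread(f"pics/{n}.png")[y:y+h,x:x+w]; cv2.imwrite(f"pics/{o}.png",cv2.resize(i,None,fx=k,fy=k,interpolation=cv2.INTER_CUBIC))
z("scene0",255,235,80,70,8,"zs_plate")
z("scene0",370,175,90,100,6,"zs_con")
z("side0",275,250,110,85,7,"zd_plate")
z("side0",200,165,105,85,7,"zd_con")
E
```

```text
(no output)
```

View pics/zs_plate.png

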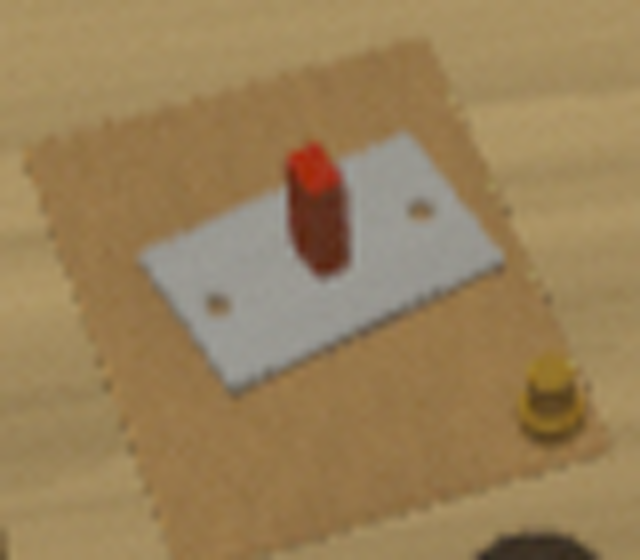

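View pics/zs_con.png

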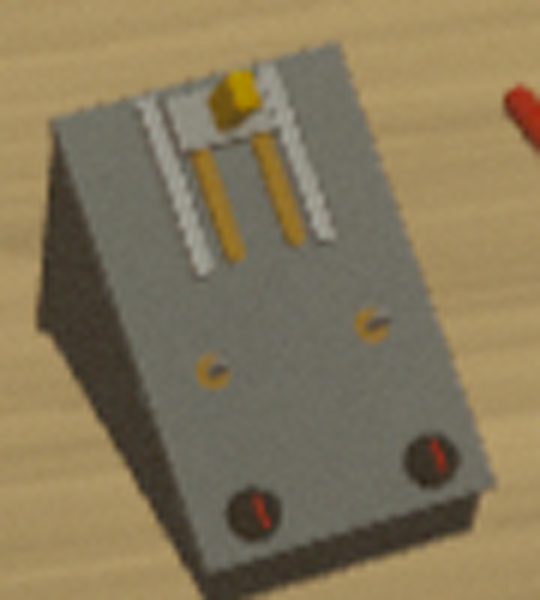

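View pics/zd_plate.png

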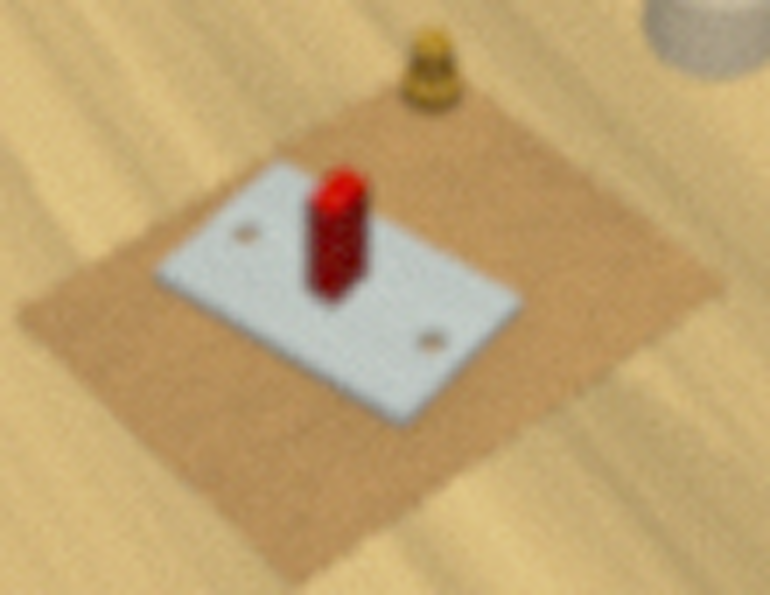

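View pics/zd_con.png

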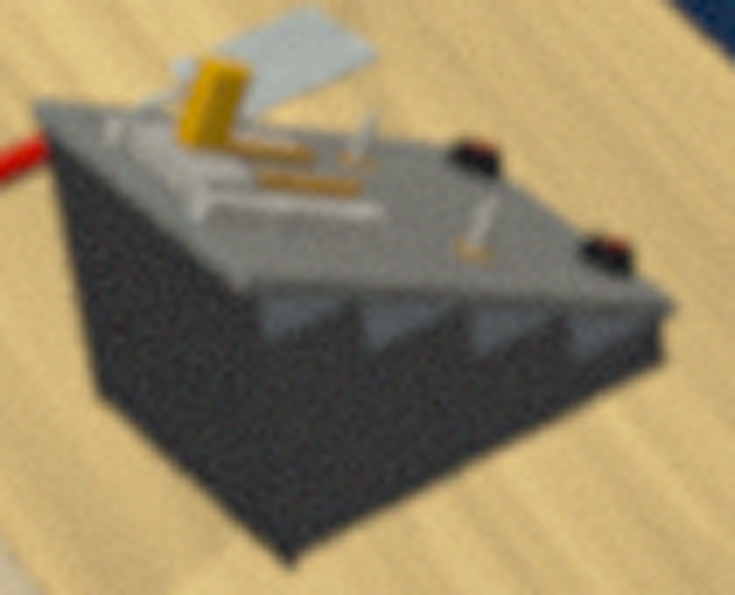

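```bash
cat > h.py <<'E'
from rig import ctrl,capture,job
import cv2,numpy as np
from scipy.optimize import least_squares
from scipy.spatial.transform import Rotation as Ro
def px(o,k,pts): return (np.array(pts,float)+.5)/k-.5+np.array(o)
def proj(c,X):
    P=np.asarray(X)@c["R"].T+c["t"]; p=P@c["mtx"].T; return p[:,:2]/p[:,2:]
s30,c30=.5,np.sqrt(.75)
def panelR(psi):
    d=np.array([np.cos(psi),np.sin(psi),0]); u=np.array([0,0,1.])
    z=c30*u+s30*d; x=-c30*d+s30*u; return np.c_[x,np.cross(z,x),z]
def panelX(p,L): return np.asarray(L)@panelR(p[2]).T+[p[0],p[1],88]
def plateX(p,L):
    return np.asarray(L)@Ro.from_euler('z',p[2]).as_matrix().T+[p[0],p[1],4]
def fit(fn,p0,obs):
    f=lambda p:np.concatenate([(proj(c,fn(p,L))-q).ravel() for c,L,q in obs])
    r=least_squares(f,p0,loss='soft_l1'); return r.x,r.fun.reshape(-1,2)
E
python3 - <<'E'
from h import *
S=capture("scene");D=capture("side")
# plate: local y ~ world y
Lp=[(-38,-60,6),(-38,60,6),(38,60,6),(38,-60,6),(0,-45,6),(0,45,6),(0,0,61)]
qs=px((255,235),8,[(140,258),(405,132),(505,263),(235,387),(218,304),(421,209),(315,168)])
Ld=[(38,60,6),(-38,60,6),(-38,-60,6),(38,-60,6),(0,45,6),(0,-45,6),(0,0,61)]
qd=px((275,250),7,[(283,162),(155,270),(402,418),(522,300),(246,233),(431,341),(342,190)])
for o in ([(S,Lp,qs)],[(D,Ld,qd)],[(S,Lp,qs),(D,Ld,qd)]):
    p,r=fit(plateX,[450,-50,0.2],o); print("plate",np.round(p,3),np.round(r,1).tolist())
Lc=[(150,82,0),(150,-82,0),(-98,82,0),(-98,-82,0),(0,45,0),(0,-45,0),(-76,50,13),(-76,-50,13)]
qc=px((370,175),6,[(55,118),(340,42),(208,572),(495,487),(213,372),(373,325),(254,514),(432,458)])
Le=[(150,82,0),(150,-82,0),(-98,82,0),(0,45,25),(0,-45,25),(0,45,0),(0,-45,0)]
qe=px((200,165),7,[(245,285),(42,105),(670,305),(490,190),(370,115),(473,252),(355,160)])
for o in ([(S,Lc,qc)],[(D,Le,qe)],[(S,Lc,qc),(D,Le,qe)]):
    p,r=fit(panelX,[450,250,-0.2],o); print("panel",np.round(p,3),np.round(r,1).tolist())
for c,n in((S,'S'),(D,'D')): print(n,np.round(proj(c,[[0,0,0],[193,-488,231]]),1))
E
```

```text
plate [ 591.219 -180.977   50.645] [[-0.2, -0.2], [0.2, -0.1], [0.0, -0.5], [-0.3, 0.4], [0.2, 0.3], [0.2, 0.1], [-0.1, -0.1]]
plate [ 587.899 -179.239  -12.202] [[-0.4, -0.2], [0.2, 0.1], [-0.0, 0.5], [0.1, 0.1], [0.4, -0.1], [0.1, 0.0], [-0.4, -0.5]]
plate [ 5.88885e+02 -1.80014e+02  3.70000e-01] [[0.0, -1.0], [0.6, -0.6], [0.2, -0.9], [-0.3, -0.3], [0.3, -0.4], [0.4, -0.4], [0.2, -0.8], [-0.1, -0.1], [0.6, 0.3], [0.6, 0.5], [0.6, 0.1], [0.8, 0.0], [0.6, 0.0], [0.1, -0.5]]
panel [587.742 204.496  19.023] [[-0.5, -0.5], [0.2, -0.4], [-0.5, 0.4], [0.5, 0.2], [-0.4, -0.0], [-0.4, 0.3], [0.5, -0.4], [0.8, 0.2]]
panel [5.82836e+02 2.07006e+02 1.92000e-01] [[0.5, -1.4], [-1.5, -0.8], [1.3, -0.3], [0.1, 1.8], [0.1, -0.1], [-0.2, 0.3], [-0.4, 0.6]]
panel [585.115 205.701 -24.958] [[-0.4, -1.1], [0.2, -1.0], [-0.3, -0.3], [0.6, -0.5], [-0.3, -0.7], [-0.3, -0.4], [0.7, -1.2], [0.9, -0.6], [0.5, -1.6], [-0.6, -1.3], [2.1, 0.1], [0.8, 2.0], [1.1, -0.2], [0.4, 0.4], [0.7, 0.5]]
S [[321.3 142.3]
 [179.6 140.9]]
D [[ 82.2 336.4]
 [212.2 411.5]]
```

```bash
cat >> h.py <<'E'
def cur():
    s=ctrl.sense(); q=s["ee_rot"]; return s,Ro.from_quat([q[1],q[2],q[3],q[0]]),s["eef_pos"]
def rel(Rt,pt):
    "shift from the present pose to a target: rotvec(tool axes), cm(tool axes), rows needed"
    s,R,p=cur(); rv=(R.inv()*Ro.from_matrix(Rt)).as_rotvec(); sh=R.inv().apply(np.array(pt)-p)/10
    n=max(np.linalg.norm(sh)/4.17,np.degrees(np.linalg.norm(rv))/7.16)
    print("turn",np.round(rv,4).tolist(),"shift cm",np.round(sh,3).tolist(),"rows",round(n,2))
def downR(yaw): # tool x at yaw, pointing down
    return np.c_[[np.cos(yaw),np.sin(yaw),0],[np.sin(yaw),-np.cos(yaw),0],[0,0,-1]]
E
python3 -c "
from h import *
rel(downR(.375),[585,-182,200])"
```

```text
turn [-0.0005, -0.0001, 0.0018] shift cm [47.699, -14.04, 3.12] rows 11.95
```

Emit:
move_arm --pt "0 0 0 3.6 -1.1 0.3 1" --pt "0 0 0 7.4 -2.2 0.5 1" --pt "0 0 0 11.2 -3.3 0.8 1" --pt "0 0 0 15 -4.4 1 1" --pt "0 0 0 18.8 -5.5 1.2 1"

```text
time_s: 0.67
eef_pos: [348.9, -366.3, 219.0]
ee_rot: [-0.0, 0.982, 0.187, 0.0]
force: [0.3, -0.2, -0.2]
grip_width: 0.997
```

Emit:
move_arm --pt "0 0 0 3.8 -1.1 0.3 1" --pt "0 0 0 7.6 -2.2 0.5 1" --pt "0 0 0 11.4 -3.3 0.8 1" --pt "0 0 0 15.2 -4.4 1 1" --pt "0 0 0 18.8 -5.5 1.2 1"

```text
time_s: 1.08
eef_pos: [504.9, -244.4, 206.9]
ee_rot: [-0.0, 0.982, 0.187, -0.0]
force: [0.5, -1.3, 0.4]
grip_width: 0.995
```

```bash
python3 -c "
from h import *
rel(downR(.375),[585,-182,200])"
```

```text
turn [-0.0007, -0.0001, 0.0017] shift cm [9.74, -2.852, 0.693] rows 2.44
```

```bash
python3 - <<'E'
from h import *
c=capture("wrist"); cv2.imwrite("pics/w1.png",c["frame"][:,:,::-1]); print(proj(c,plateX([589,-180,.375],[(0,0,61)])), -c["R"].T@c["t"]); print(cur()[2])
E
```

```text
[[275.39574396  86.85568329]] [ 570.67013418 -218.11460517  349.89694923]
[ 508.47566507 -240.30427793  206.37564237]
```

View pics/w1.png

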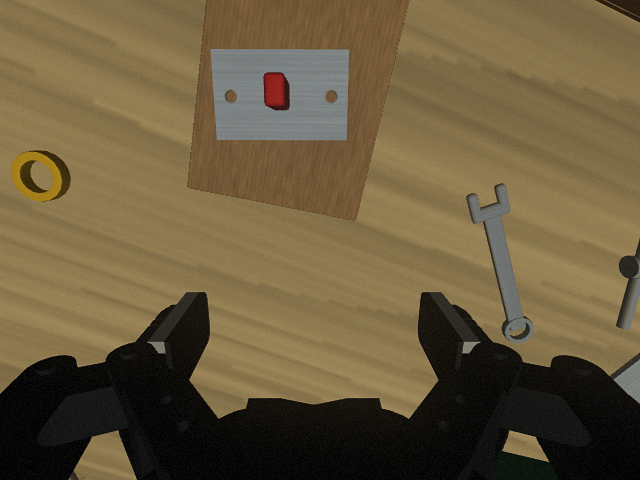

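```bash
python3 - <<'E'
from h import *
W=capture("wrist")
L=[(38,60,6),(38,-60,6),(-38,60,6),(-38,-60,6),(0,45,6),(0,-45,6),(0,0,61)]
q=np.array([(210,49),(349.5,49),(217,139.5),(347.5,139.5),(231,96),(331.5,96.5),(274.5,89.5)])
p,r=fit(plateX,[589,-180,.375],[(W,L,q)]); print(np.round(p,4),np.round(r,1).tolist())
rel(downR(p[2]),[p[0],p[1],120])
rel(downR(p[2]),[p[0],p[1],28])
E
```

```text
[ 5.908127e+02 -1.752454e+02  3.805000e-01] [[0.7, 0.1], [-0.2, 0.1], [0.3, 0.4], [-0.5, 0.4], [-0.1, -0.0], [-0.1, -0.5], [-0.0, -0.5]]
turn [-0.0017, -0.0006, 0.0012] shift cm [10.351, -3.079, 8.647] rows 3.32
turn [-0.0017, -0.0006, 0.0012] shift cm [10.345, -3.063, 17.847] rows 5.0
```

Emit:
move_arm --pt "0 0 0 2.6 -0.7 1.7 1" --pt "0 0 0 5.2 -1.4 3.5 1" --pt "0 0 0 7.8 -2.1 5.2 1" --pt "0 0 0 10.3 -2.9 6.6 1" --pt "0 0 0 10.3 -2.9 6.6 1"

```text
time_s: 1.6
eef_pos: [591.9, -174.1, 137.0]
ee_rot: [-0.003, 0.982, 0.191, -0.001]
force: [0.0, 0.3, -0.3]
grip_width: 0.999
```

```bash
python3 - <<'E'
from h import *
c=capture("wrist");c=capture("wrist"); cv2.imwrite("pics/w2.png",c["frame"][:,:,::-1]); print(proj(c,plateX([590,-177.5,.375],[(0,0,61),(0,45,6),(0,-45,6)])));print(cur()[2])
E
```

```text
[[316.35824127 247.57554152]
 [259.25453253 224.84242205]
 [373.04996012 225.97289897]]
[ 590.85202295 -176.97713845  139.77607225]
```

View pics/w2.png

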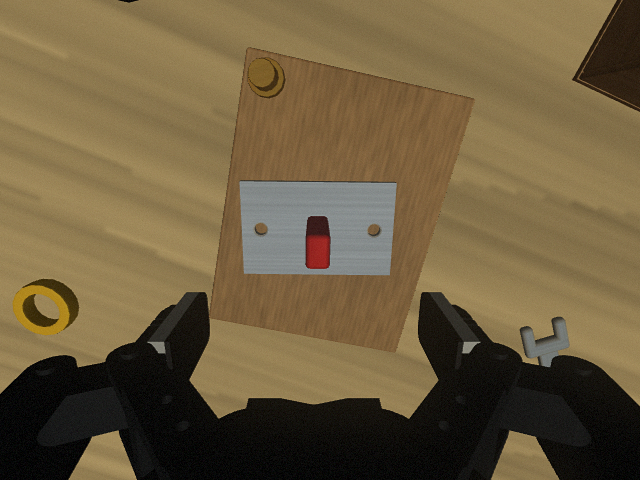

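```bash
python3 - <<'E'
from h import *
W=capture("wrist")
L=[(38,60,6),(38,-60,6),(-38,60,6),(-38,-60,6),(0,45,6),(0,-45,6),(0,0,61)]
q=np.array([(239,181),(397,182),(244.5,274.5),(390.5,275.5),(261,229),(374,230),(317.5,251)])
p,r=fit(plateX,[589,-180,.375],[(W,L,q)]); print(np.round(p,4),np.round(r,1).tolist())
rel(downR(p[2]),[p[0],p[1],29])
print(cur()[2])
E
```

```text
[ 5.868981e+02 -1.812020e+02  3.775000e-01] [[0.7, 0.3], [-0.9, 0.2], [0.1, -1.2], [-0.8, -1.4], [0.0, 0.1], [-0.1, -0.2], [0.6, 1.2]]
turn [-0.0016, -0.0004, 0.0041] shift cm [-0.491, 0.204, 11.16] rows 2.68
[ 590.72391004 -177.65787572  140.60235043]
```

Emit:
move_arm --pt "0 0 0.004 -0.4 0.2 3 1" --pt "0 0 0.004 -0.4 0.2 6 1" --pt "0 0 0.004 -0.4 0.2 9 1" --pt "0 0 0.004 -0.4 0.2 11.1 1" --pt "0 0 0.004 -0.4 0.2 11.1 1"

```text
time_s: 2.17
eef_pos: [585.2, -181.1, 26.2]
ee_rot: [-0.003, 0.982, 0.187, -0.003]
force: [-0.7, 0.3, -0.2]
grip_width: 1.003
```

```bash
python3 - <<'E'
from h import *
c=capture("wrist"); c=capture("wrist");cv2.imwrite("pics/w3.png",c["frame"][:,:,::-1]); rel(downR(.3775),[587.2,-180.7,29]);print(cur()[0])
E
```

```text
turn [-0.0007, -0.0009, -0.0011] shift cm [-0.002, -0.132, 0.18] rows 0.05
{'time_s': 2.2667, 'joints': array([-4.90873572e-01,  7.18801355e-01,  1.41620416e+00,  1.39683794e-03,
        1.00652871e+00,  7.02738446e-01]), 'dq': array([ 0.00854271, -0.02869899, -0.02679606,  0.00042803,  0.0029393 ,
        0.00244776]), 'tau': array([-7.79348658e-02, -5.12679005e+01, -2.00752205e+01, -1.47771741e-03,
       -3.79179174e-02, -4.92387044e-03]), 'eef_pos': array([ 587.69911632, -181.91867263,   30.79668365]), 'ee_rot': array([-4.40733270e-04,  9.82338927e-01,  1.87109280e-01,  3.93570897e-04]), 'force': array([ 0.79254328, -0.36050919,  0.6984824 ]), 'wrist_torque': array([ 0.01276186, -0.03473732, -0.0292723 ]), 'grip_width': 0.9965566720901792}
```

View pics/w3.png

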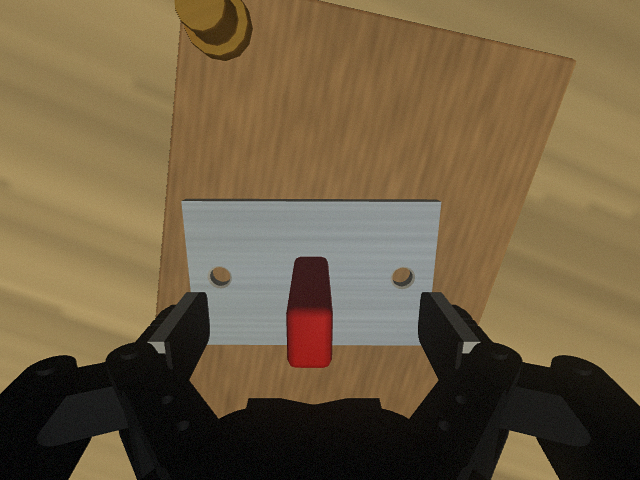

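```bash
python3 - <<'E'
from h import *
W=capture("wrist")
L=[(38,60,6),(38,-60,6),(0,45,6),(0,-45,6),(-12,8,61),(-12,-8,61)]
q=np.array([(182,200),(441,200),(220.5,276),(402.5,276.5),(289,367),(331,367)])
p,r=fit(plateX,[589,-180,.375],[(W,L,q)]); print(np.round(p,4),np.round(r,1).tolist())
rel(downR(p[2]),[p[0],p[1],29])
E
```

```text
[ 5.884052e+02 -1.801028e+02  3.759000e-01] [[1.1, 0.2], [-1.4, 0.4], [0.4, -0.4], [-0.6, -0.7], [-1.0, -0.0], [1.7, 0.1]]
turn [0.0008, -0.0022, 0.0008] shift cm [0.078, -0.172, 0.269] rows 0.08
```

Emit:
move_arm --pt "0 0 0 0.1 -0.2 0.2 1" --pt "0 0 0 0.1 -0.2 0.2 1" --pt "0 0 0 0.1 -0.2 0.2 0" --pt "0 0 0 0.1 -0.2 0.2 0" --pt "0 0 0 0.1 -0.2 0.2 0" --grip_force 60

```text
time_s: 2.73
eef_pos: [588.7, -179.8, 30.1]
ee_rot: [0.0, 0.982, 0.187, 0.001]
force: [-0.1, -0.2, -0.2]
grip_width: 0.604
```

Emit:
move_arm --pt "0 0 0 0 0 0 0" --pt "0 0 0 0 0 0 0" --pt "0 0 0 0 0 0 0" --pt "0 0 0 0 0 0 0" --pt "0 0 0 0 0 0 0"

```text
time_s: 3.15
eef_pos: [588.8, -179.9, 30.3]
ee_rot: [0.0, 0.982, 0.187, 0.002]
force: [0.9, -0.7, 2.4]
grip_width: 0.181
```

```bash
python3 - <<'E'
from h import *
rel(downR(.375),[588,-180,29]);s=cur()[0];print(s["eef_pos"],s["force"],s["grip_width"],s["ee_rot"])
E
```

```text
turn [0.0015, -0.0029, 0.0018] shift cm [-0.08, -0.019, 0.127] rows 0.04
[ 588.8121398  -179.88430424   30.27410513] [ 0.93287697 -0.73467814  2.35313447] 0.1813790691018829 [4.64940056e-04 9.82306029e-01 1.87275682e-01 1.57118255e-03]
```

Emit:
move_arm --pt "0 0 0 0 0 -1 0" --pt "0 0 0 0 0 -4.5 0" --pt "0 0 0 0 0 -8.5 0" --pt "0 0 0 0 0 -12.5 0" --pt "0 0 0 0 0 -16.5 0"

```text
time_s: 3.57
eef_pos: [587.7, -179.5, 197.4]
ee_rot: [0.0, 0.982, 0.187, 0.001]
force: [1.2, -0.6, -3.2]
grip_width: 0.177
```

```bash
python3 - <<'E'
from h import *
s=cur()[0];print(s["eef_pos"],s["force"],s["grip_width"])
rel(downR(.25),[430,100,300])
c=capture("wrist"); c=capture("wrist");cv2.imwrite("pics/w4.png",c["frame"][:,:,::-1])
E
```

```text
[ 587.66383824 -179.48703283  197.4054206 ] [ 1.20661726 -0.60101558 -3.23037855] 0.1769589256418986
turn [0.0007, -0.0024, 0.1268] shift cm [-4.353, -31.781, -10.296] rows 8.08
```

View pics/w4.png

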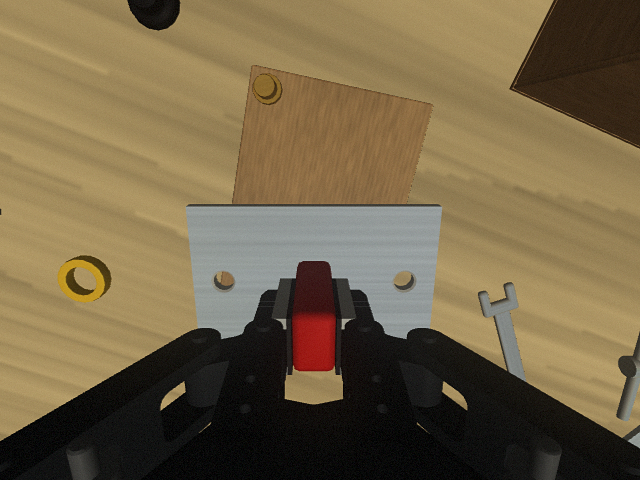

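Emit:
move_arm --pt "0 0 0.01 -0.5 -3.6 -1.3 0" --pt "0 0 0.03 -1 -7.4 -2.6 0" --pt "0 0 0.05 -1.6 -11.2 -3.9 0" --pt "0 0 0.06 -2.1 -15 -5.2 0" --pt "0 0 0.08 -2.7 -18.8 -6.5 0"

```text
time_s: 4.08
eef_pos: [493.5, -14.0, 265.6]
ee_rot: [0.004, 0.989, 0.148, 0.006]
force: [1.1, 0.7, -2.3]
grip_width: 0.183
```

Emit:
move_arm --pt "0 0 0.01 -0.5 -3.6 -1.1 0" --pt "0 0 0.03 -1 -7.4 -2.2 0" --pt "0 0 0.045 -1.6 -11 -3.3 0" --pt "0 0 0.045 -2.1 -13 -3.9 0" --pt "0 0 0.045 -2.1 -13 -3.9 0"

```text
time_s: 4.5
eef_pos: [433.1, 107.4, 304.4]
ee_rot: [0.003, 0.992, 0.127, 0.007]
force: [0.1, -1.0, -2.9]
grip_width: 0.178
```

```bash
python3 - <<'E'
from h import *
s=cur()[0];print(s["eef_pos"],s["force"],s["grip_width"])
for i in range(4): c=capture("wrist")
cv2.imwrite("pics/w5.png",c["frame"][:,:,::-1]); print(cur()[2])
np.savez("w5.npz",**c)
print(proj(c,panelX([585.5,205.5,.18],[(0,45,0),(0,-45,0),(150,82,0),(-98,-82,0)])))
E
```

```text
[433.1094618  107.35298941 304.40036979] [ 0.09913238 -1.02324903 -2.9186165 ] 0.17849220121363188
[435.01365811 103.82388083 302.46150874]
[[294.23132282  19.74468228]
 [193.15584871  11.36129568]
 [327.32806937 177.95818183]
 [168.73845702 -75.08808227]]
```

View pics/w5.png

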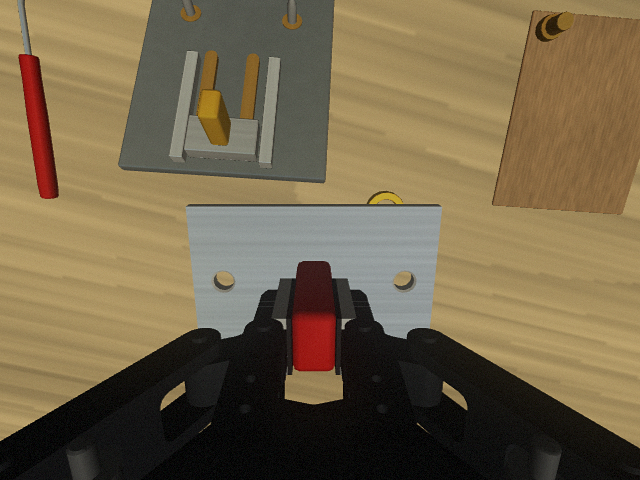

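```bash
python3 - <<'E'
from h import *
rel(downR(.18),[480,180,345])
E
```

```text
turn [0.0081, -0.01, 0.0705] shift cm [6.288, -6.229, -4.246] rows 2.35
```

Emit:
move_arm --pt "0 0 0.02 2 -2 -1.4 0" --pt "0 0 0.04 4 -4 -2.8 0" --pt "0 0 0.06 5.6 -5.6 -4 0" --pt "0 0 0.07 6.3 -6.2 -4.2 0" --pt "0 0 0.07 6.3 -6.2 -4.2 0"

```text
time_s: 5.12
eef_pos: [481.5, 180.1, 343.9]
ee_rot: [0.003, 0.996, 0.09, 0.005]
force: [0.1, -0.4, -2.8]
grip_width: 0.181
```

```bash
python3 - <<'E'
from h import *
for i in range(6): c=capture("wrist")
cv2.imwrite("pics/w6.png",c["frame"][:,:,::-1]); print(cur()[0])
cv2.imwrite("pics/w6z.png",cv2.resize(c["frame"][0:230,140:460,::-1],None,fx=2.5,fy=2.5,interpolation=cv2.INTER_CUBIC))
np.savez("w6.npz",**c)
E
```

```text
{'time_s': 5.4167, 'joints': array([ 0.13156231,  0.22623711,  1.32044467, -0.00744394,  1.58487882,
        1.52275787]), 'dq': array([ 0.0063613 , -0.00306377, -0.00487534, -0.00058426,  0.000717  ,
        0.00325544]), 'tau': array([ 4.12341571e-03, -3.96029770e+01, -2.84554464e+01, -2.69393582e-02,
       -3.77007667e-02, -8.31296464e-03]), 'eef_pos': array([480.01385785, 178.91564097, 344.33152582]), 'ee_rot': array([0.00350862, 0.9959576 , 0.0896072 , 0.00516696]), 'force': array([ 0.12110764, -0.19074893, -1.71042534]), 'wrist_torque': array([0.03710029, 0.00132831, 0.01663987]), 'grip_width': 0.17551956983635003}
```

View pics/w6z.png

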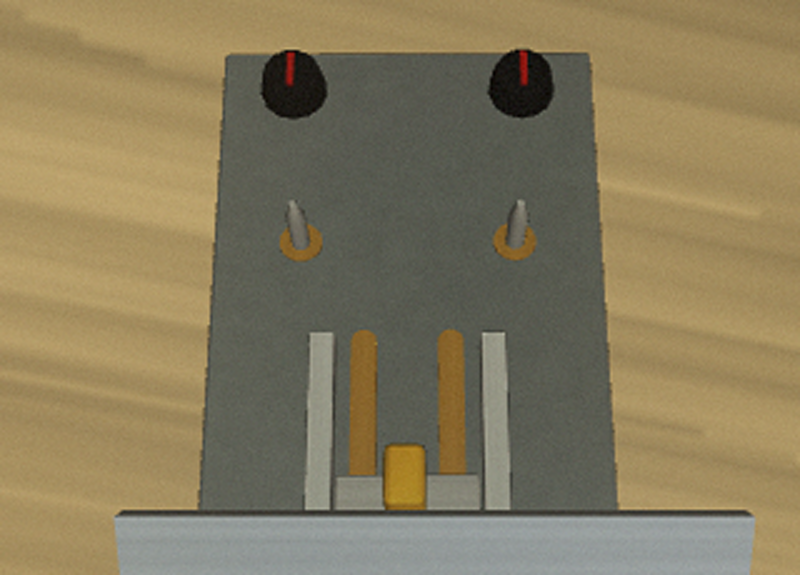

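```bash
python3 - <<'E'
from h import *
c=dict(np.load("w6.npz"))
L=[(-98,-82,0),(-98,82,0),(0,-45,25),(0,45,25),(0,-45,0),(0,45,0)]
q=px((140,0),2.5,[(227,54),(588,53),(293,202),(519,202),(301,242),(515,242)])
p,r=fit(panelX,[585,205,.18],[(c,L,q)]); print(np.round(p,4),np.round(r,1).tolist())
# plate in tool
s,R,t=cur()
Lp=[(38,-60,6),(38,60,6),(0,-45,6),(0,45,6),(-12,-8,61),(-12,8,61)]  # local: x=tool x, y=-tool y flipped, z=-tool z
qq=np.array([(187,205),(441,205),(224.5,281),(404,281),(292.5,369.5),(335.5,369.5)])
def fn(v,L):
    T=(np.array(L)*[1,1,-1])@Ro.from_rotvec([v[3],v[4],v[5]]).as_matrix().T+v[:3]
    return R.apply(T)+t
v,r=fit(fn,[0,0,26,0,0,0],[(c,Lp,qq)]); print(np.round(v,3),np.round(r,1).tolist())
E
```

```text
[5.835936e+02 2.073335e+02 1.827000e-01] [[-0.7, -0.8], [0.9, -0.6], [-0.3, 0.6], [0.5, 0.3], [0.0, 0.3], [-0.2, 0.1]]
[-1.6510e+00  1.0800e-01  2.6963e+01 -2.0000e-03 -3.5000e-02 -1.0000e-03] [[0.3, 0.4], [-0.1, 0.3], [-0.5, -0.4], [0.2, -0.4], [-0.9, 0.0], [0.9, 0.0]]
```

```bash
cat >> h.py <<'E'
PAN=np.array([584.3,206.7,.183])
def tgt(h,dx=-.8,dy=0,P=None,base=26.3):
    P=PAN if P is None else P
    Rp=panelR(P[2]); Rt=np.c_[-Rp[:,0],Rp[:,1],-Rp[:,2]]
    return Rt,panelX(P,[[dx,dy,h+base]])[0]
def inpanel(P=None):
    P=PAN if P is None else P
    s,R,t=cur(); Rp=panelR(P[2]); l=Rp.T@(t-[P[0],P[1],88])
    Rt=np.c_[-Rp[:,0],Rp[:,1],-Rp[:,2]]
    print("TCP in panel",np.round(l,2),"rot err",np.round((Ro.from_matrix(Rt).inv()*R).as_rotvec(),4),"force panel",np.round(Rp.T@s["force"],2),"grip",round(s["grip_width"],3),"t",s["time_s"])
E
python3 - <<'E'
from h import *
for h in (100,60,35): print(tgt(h)[1]); rel(*tgt(h))
E
```

```text
[647.07678425 218.31813524 196.9790085 ]
turn [0.0068, -0.5332, -0.0055] shift cm [16.998, -1.012, 14.893] rows 5.42
[627.41074069 214.67852935 162.33799235]
turn [0.0068, -0.5332, -0.0055] shift cm [14.965, -1.032, 18.337] rows 5.68
[615.11946348 212.40377567 140.68735725]
turn [0.0068, -0.5332, -0.0055] shift cm [13.694, -1.045, 20.49] rows 5.92
```

Emit:
move_arm --pt "0.001 -0.06 0 3 -0.2 1 0" --pt "0.002 -0.14 0 6 -0.4 2.5 0" --pt "0.003 -0.22 0 9 -0.6 4.5 0" --pt "0.004 -0.3 -0.002 11.5 -0.7 7 0" --pt "0.005 -0.38 -0.003 13.5 -0.8 9.5 0"

```text
time_s: 5.83
eef_pos: [613.7, 209.9, 249.4]
ee_rot: [0.018, 0.979, 0.088, -0.184]
force: [0.0, 0.1, -1.0]
grip_width: 0.181
```

```bash
python3 -c "
from h import *
inpanel(); rel(*tgt(100)); rel(*tgt(60))"
```

```text
TCP in panel [ 55.19   2.21 154.54] rot err [-0.0012  0.1509  0.003 ] force panel [-0.51 -0.08 -0.83] grip 0.181 t 5.8333
turn [0.0012, -0.1509, -0.003] shift cm [5.11, -0.241, 3.633] rows 1.5
turn [0.0012, -0.1509, -0.003] shift cm [4.509, -0.245, 7.588] rows 2.12
```

Emit:
move_arm --pt "0 -0.07 -0.001 3 -0.1 1 0" --pt "0.001 -0.14 -0.003 5.1 -0.2 3.4 0" --pt "0.001 -0.151 -0.003 5.1 -0.2 3.6 0" --pt "0.001 -0.151 -0.003 5.1 -0.2 3.6 0" --pt "0.001 -0.151 -0.003 5.1 -0.2 3.6 0"

```text
time_s: 6.25
eef_pos: [647.5, 217.4, 195.6]
ee_rot: [0.024, 0.962, 0.088, -0.258]
force: [0.5, -0.8, -1.7]
grip_width: 0.177
```

```bash
python3 - <<'E'
from h import *
inpanel()
for i in range(5): c=capture("wrist")
cv2.imwrite("pics/w7.png",c["frame"][:,:,::-1])
for n,(x,y,w,h,k) in dict(scene=(360,150,130,130,5),side=(180,110,150,130,5)).items():
    c=capture(n); cv2.imwrite(f"pics/{n}7.png",cv2.resize(c["frame"][y:y+h,x:x+w,::-1],None,fx=k,fy=k,interpolation=cv2.INTER_CUBIC))
inpanel(); rel(*tgt(40))
E
```

```text
TCP in panel [ -1.67   0.98 125.25] rot err [ 0.0002 -0.0006  0.0005] force panel [-1.2   0.87 -1.31] grip 0.177 t 6.25
TCP in panel [  0.47   0.43 128.86] rot err [-0.0003  0.005   0.0001] force panel [-1.9   0.23 -3.15] grip 0.18 t 6.6
turn [0.0003, -0.005, -0.0001] shift cm [0.096, -0.045, 6.257] rows 1.5
```

View pics/w7.png

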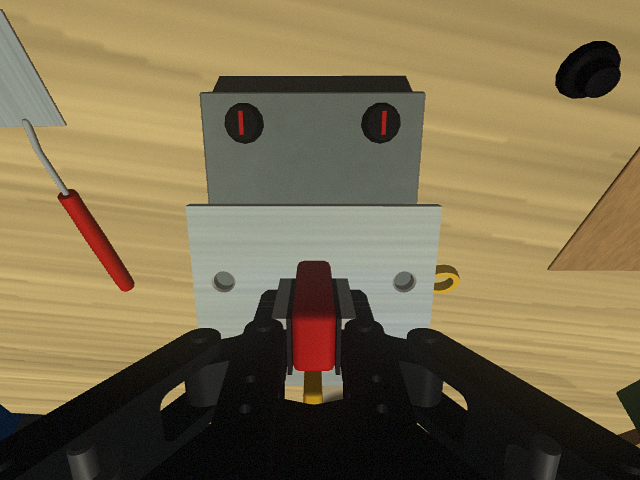

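View pics/scene7.png

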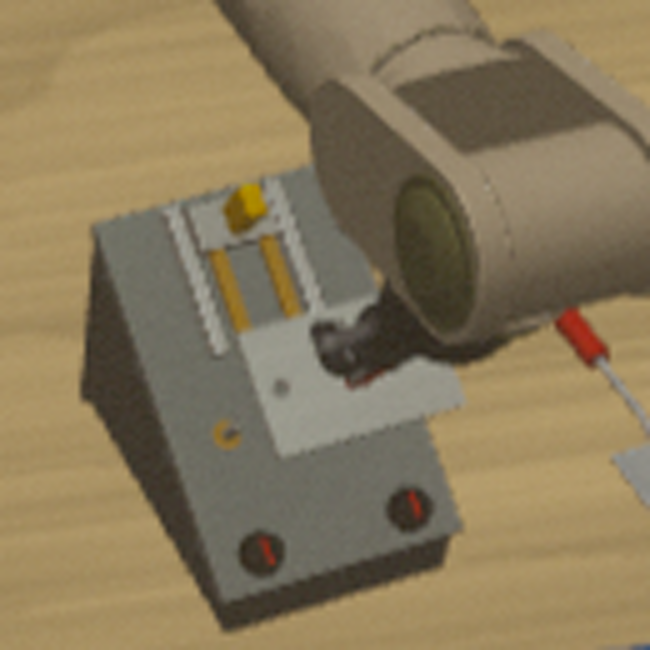

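View pics/side7.png

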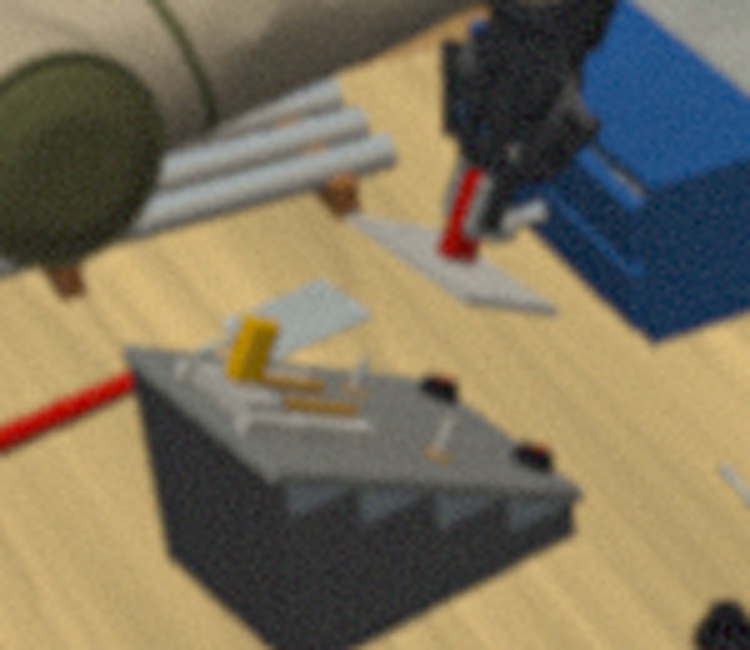

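```bash
python3 - <<'E'
from h import *
c=capture("wrist"); inpanel()
f=c["frame"][:,:,::-1]; cv2.imwrite("pics/w8z.png",cv2.resize(f[70:220,190:450],None,fx=3,fy=3,interpolation=cv2.INTER_CUBIC)); np.savez("w8.npz",**c)
E
```

```text
TCP in panel [  0.2    0.44 128.37] rot err [-0.0003  0.0041  0.0001] force panel [-1.87  0.53 -2.09] grip 0.177 t 6.65
```

View pics/w8z.png

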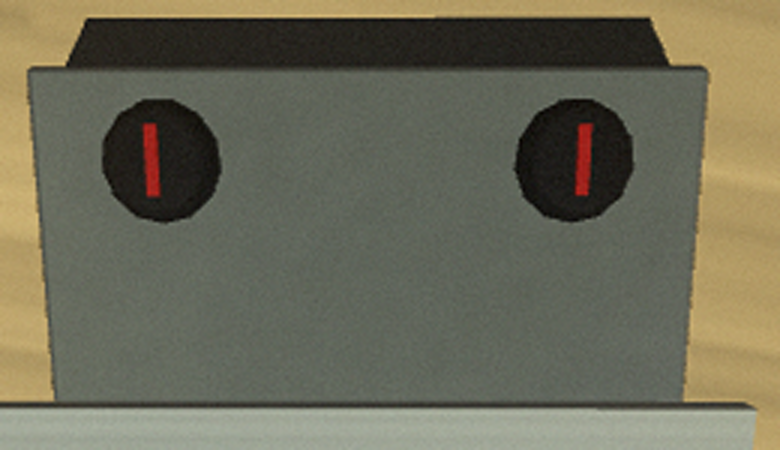

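```bash
python3 - <<'E'
from h import *
c=dict(np.load("w8.npz"))
L=[(-98,-82,0),(-98,82,0),(-76,-50,13),(-76,50,13)]
q=px((190,70),3,[(29,69),(708,69),(151.5,160),(584,159.5)])
p,r=fit(panelX,PAN,[(c,L,q)]); print(np.round(p,4),np.round(r,1).tolist())
c6=dict(np.load("w6.npz"))
L6=[(-98,-82,0),(-98,82,0),(0,-45,25),(0,45,25),(0,-45,0),(0,45,0)]
q6=px((140,0),2.5,[(227,54),(588,53),(293,202),(519,202),(301,242),(515,242)])
p,r=fit(panelX,PAN,[(c,L,q),(c6,L6,q6)]); print(np.round(p,4),np.round(r,1).tolist())
E
```

```text
[5.830069e+02 2.070993e+02 1.836000e-01] [[-1.4, -0.6], [1.0, -0.6], [0.6, 0.8], [-0.5, 0.9]]
[5.833195e+02 2.072317e+02 1.833000e-01] [[-1.5, -1.1], [1.1, -1.0], [0.4, 0.3], [-0.5, 0.5], [-0.7, -0.5], [0.9, -0.3], [-0.3, 0.9], [0.5, 0.6], [0.1, 0.6], [-0.2, 0.3]]
```

```bash
sed -i 's/206.7,.183/207.0,.183/' h.py; python3 -c "
from h import *
inpanel(); rel(*tgt(32))"
```

```text
TCP in panel [  0.25   0.74 128.35] rot err [-0.0003  0.0041  0.0001] force panel [-1.87  0.53 -2.09] grip 0.177 t 6.65
turn [0.0003, -0.0041, -0.0001] shift cm [0.076, -0.076, 7.005] rows 1.68
```

Emit:
move_arm --pt "0 -0.004 0 0.1 -0.1 2 0" --pt "0 -0.004 0 0.1 -0.1 4 0" --pt "0 -0.004 0 0.1 -0.1 6 0" --pt "0 -0.004 0 0.1 -0.1 7 0" --pt "0 -0.004 0 0.1 -0.1 7 0"

```text
time_s: 7.07
eef_pos: [612.9, 212.7, 137.3]
ee_rot: [0.024, 0.962, 0.088, -0.259]
force: [0.0, 0.6, -3.4]
grip_width: 0.175
```

```bash
python3 - <<'E'
from h import *
inpanel()
for i in range(5): c=capture("wrist")
cv2.imwrite("pics/w9.png",c["frame"][:,:,::-1])
cv2.imwrite("pics/w9z.png",cv2.resize(c["frame"][190:340,180:450,::-1],None,fx=2.9,fy=2.9,interpolation=cv2.INTER_CUBIC))
for n,(x,y,w,h,k) in dict(scene=(360,150,130,130,5),side=(180,110,150,130,5)).items():
    c=capture(n); cv2.imwrite(f"pics/{n}9.png",cv2.resize(c["frame"][y:y+h,x:x+w,::-1],None,fx=k,fy=k,interpolation=cv2.INTER_CUBIC))
inpanel(); rel(*tgt(26))
E
```

```text
TCP in panel [-0.55 -0.39 57.29] rot err [-0.0003 -0.0018 -0.0002] force panel [-1.82 -0.56 -2.85] grip 0.175 t 7.0667
TCP in panel [-1.25 -0.19 58.98] rot err [-0.0003  0.0014  0.0001] force panel [-0.88  0.4  -2.85] grip 0.175 t 7.4167
turn [0.0003, -0.0014, -0.0001] shift cm [-0.046, 0.019, 0.668] rows 0.16
```

View pics/w9z.png

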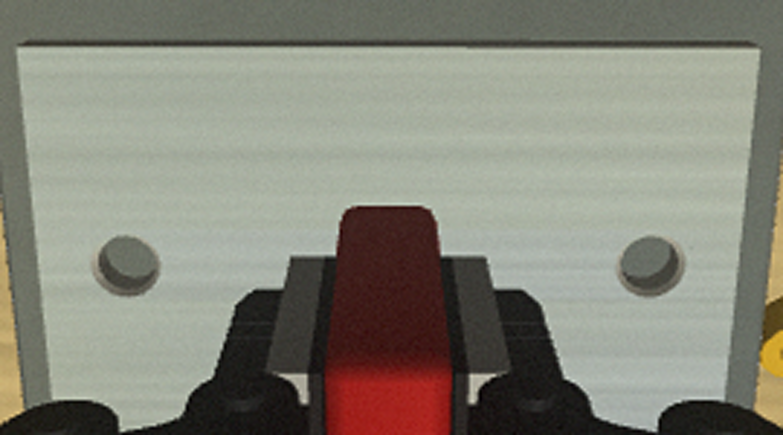

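View pics/side9.png

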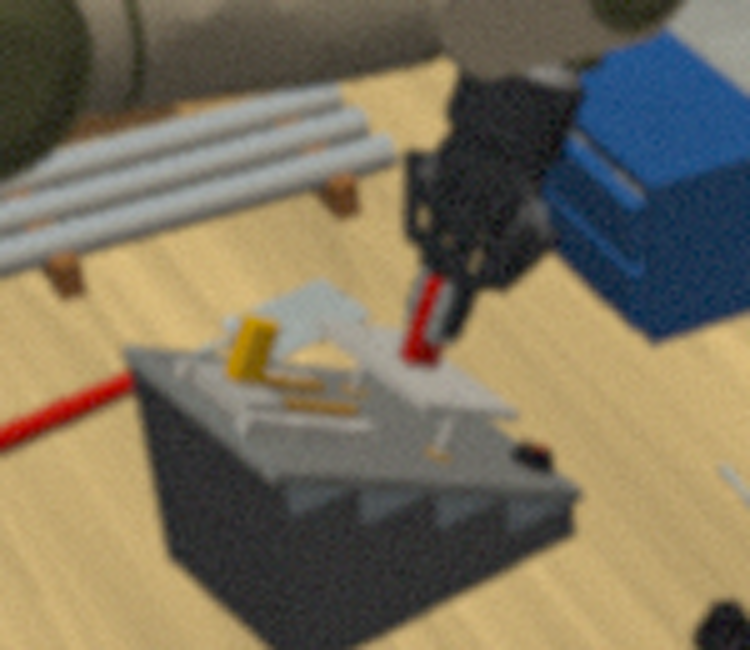

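View pics/scene9.png

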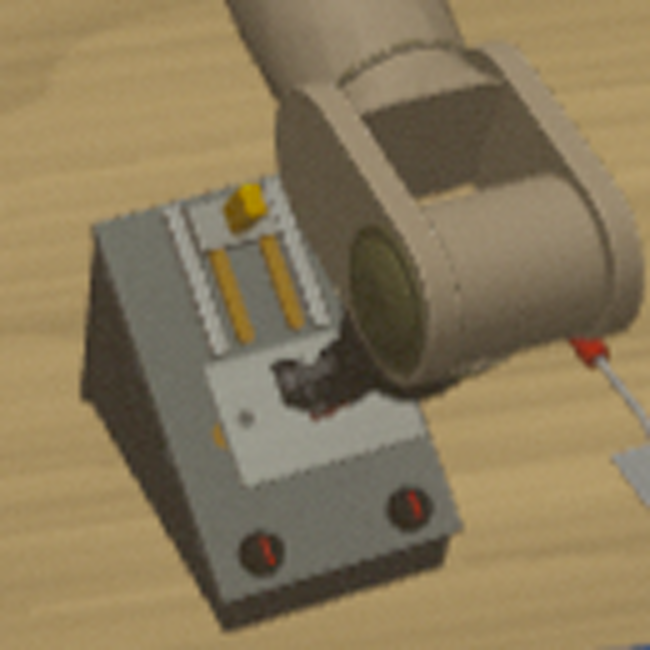

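Emit:
move_arm --pt "0 -0.001 0 0 0 0.4 0" --pt "0 -0.001 0 0 0 0.8 0" --pt "0 -0.001 0 0 0 1.1 0" --pt "0 -0.001 0 0 0 1.3 0" --pt "0 -0.001 0 0 0 1.3 0"

```text
time_s: 7.83
eef_pos: [607.6, 211.5, 126.7]
ee_rot: [0.024, 0.962, 0.088, -0.258]
force: [-0.6, -0.1, -4.1]
grip_width: 0.177
```

```bash
python3 - <<'E'
from h import *
inpanel()
for i in range(5): c=capture("wrist")
cv2.imwrite("pics/w10z.png",cv2.resize(c["frame"][190:340,180:450,::-1],None,fx=2.9,fy=2.9,interpolation=cv2.INTER_CUBIC))
inpanel()
E
```

```text
TCP in panel [-1.18 -0.23 45.4 ] rot err [-0.0003 -0.0006  0.0001] force panel [-1.55 -0.05 -3.83] grip 0.177 t 7.8333
TCP in panel [-1.28 -0.19 46.16] rot err [-0.0003  0.0008  0.0002] force panel [-0.49 -0.41 -2.24] grip 0.18 t 8.0833
```

View pics/w10z.png

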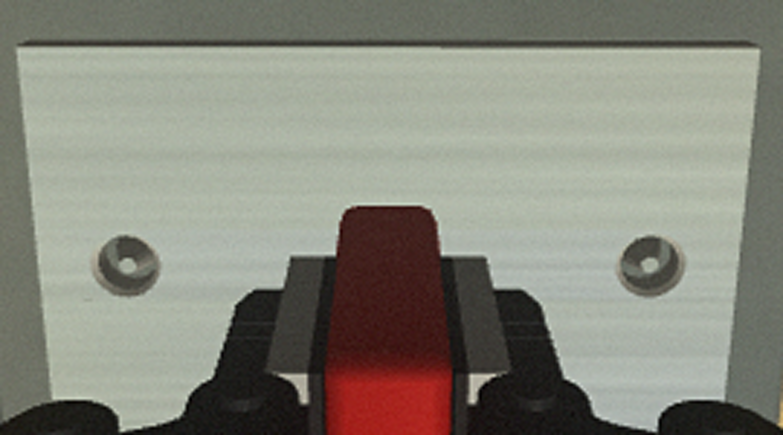

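Through the holes the pin noses show at crop (128,266) and (650,265), within 2 px of the hole centres at (126,266) and (651,266). It's aligned, so I'll lower gently.

Emit:
move_arm --pt "0 -0.001 0 0 0 0.3 0" --pt "0 -0.001 0 0 0 0.7 0" --pt "0 -0.001 0 0 0 1.1 0" --pt "0 -0.001 0 0 0 1.4 0" --pt "0 -0.001 0 0 0 1.5 0"

```text
time_s: 8.5
eef_pos: [600.2, 210.2, 113.7]
ee_rot: [0.024, 0.962, 0.088, -0.258]
force: [0.1, 0.4, -2.9]
grip_width: 0.177
```

```bash
python3 - <<'E'
from h import *
inpanel()
for i in range(4): c=capture("wrist")
inpanel()
E
```

```text
TCP in panel [-1.17 -0.23 30.38] rot err [-0.0003 -0.0014  0.0001] force panel [-1.57 -0.41 -2.4 ] grip 0.177 t 8.5
TCP in panel [-1.27 -0.18 31.31] rot err [-0.0003  0.      0.0002] force panel [-1.36 -0.14 -1.85] grip 0.172 t 8.7
```

Emit:
move_arm --pt "0 0 0 0 0 0.15 0" --pt "0 0 0 0 0 0.3 0" --pt "0 0 0 0 0 0.4 0" --pt "0 0 0 0 0 0.5 0" --pt "0 0 0 0 0 0.55 0"

```text
time_s: 9.12
eef_pos: [598.2, 209.8, 110.1]
ee_rot: [0.024, 0.962, 0.088, -0.257]
force: [1.3, 1.4, 1.7]
grip_width: 0.175
```

```bash
python3 - <<'E'
from h import *
inpanel()
for i in range(4): c=capture("wrist")
inpanel()
E
```

```text
TCP in panel [-1.21 -0.2  26.18] rot err [-0.0003  0.0009  0.0001] force panel [-0.51 -1.12  2.26] grip 0.175 t 9.1167
TCP in panel [-1.21 -0.19 26.19] rot err [-0.0003  0.0007  0.0001] force panel [-0.83 -0.78  1.43] grip 0.18 t 9.3167
```

Emit:
move_arm --pt "0 0 0 0 0 0.1 0" --pt "0 0 0 0 0 0.2 0" --pt "0 0 0 0 0 0.2 0" --pt "0 0 0 0 0 0.2 0"

```text
time_s: 9.65
eef_pos: [598.2, 209.8, 110.0]
ee_rot: [0.024, 0.963, 0.088, -0.255]
force: [8.2, 2.2, 7.7]
grip_width: 0.177
```

```bash
python3 - <<'E'
from h import *
inpanel()
for i in range(2): c=capture("wrist")
for n,(x,y,w,h,k) in dict(wrist=(140,150,360,240,2.2),side=(180,110,150,130,5)).items():
    c=capture(n); cv2.imwrite(f"pics/{n}11.png",cv2.resize(c["frame"][y:y+h,x:x+w,::-1],None,fx=k,fy=k,interpolation=cv2.INTER_CUBIC))
inpanel()
E
```

```text
TCP in panel [-1.29 -0.2  26.17] rot err [-0.0002  0.0052  0.0002] force panel [-3.5  -0.68 10.88] grip 0.177 t 9.65
TCP in panel [-1.3  -0.21 26.14] rot err [-0.0001  0.0052  0.0001] force panel [-2.38 -0.94 10.75] grip 0.18 t 9.85
```

View pics/wrist11.png

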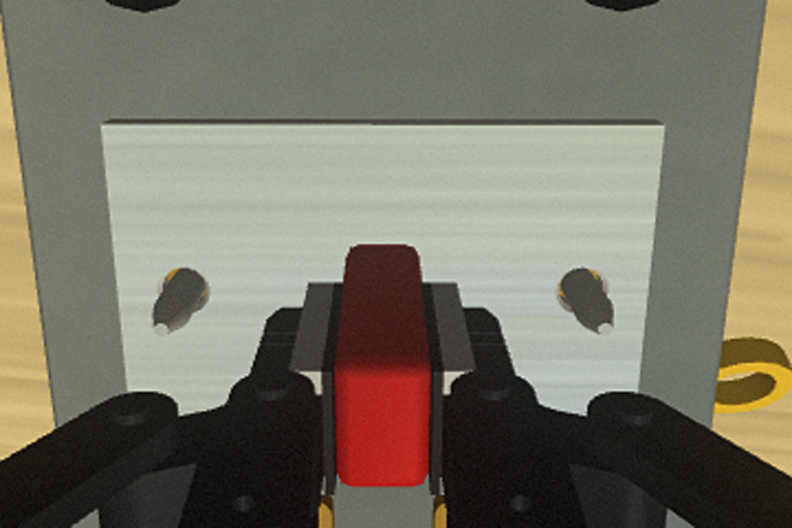

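View pics/side11.png

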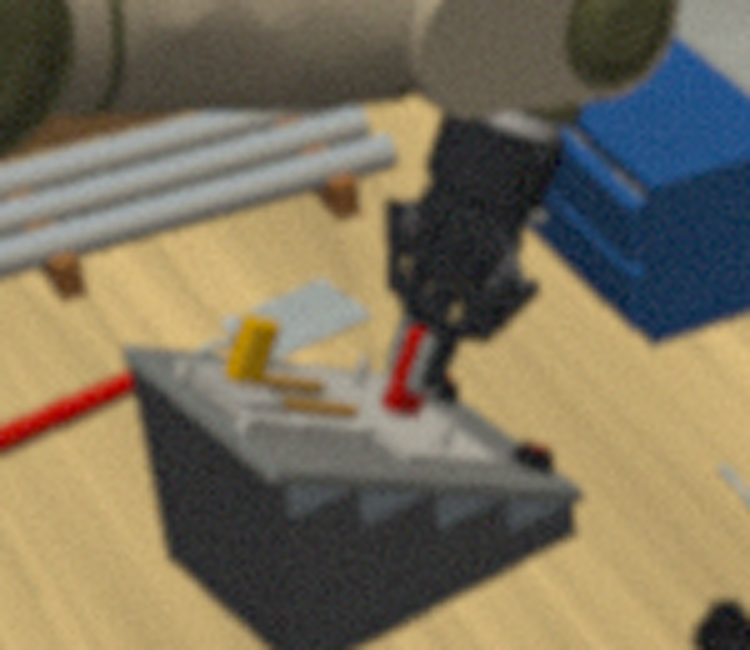

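Emit:
move_arm --pt "0 0 0 0 0 -0.1 0" --pt "0 0 0 0 0 -0.15 0" --pt "0 0 0 0 0 -0.15 0.6" --pt "0 0 0 0 0 -0.15 0.6" --pt "0 0 0 0 0 -0.15 0.6"

```text
time_s: 10.27
eef_pos: [598.8, 209.9, 111.2]
ee_rot: [0.024, 0.962, 0.088, -0.256]
force: [0.1, -0.1, -0.1]
grip_width: 0.589
```

Emit:
move_arm --pt "0 0 0 0 0 0 0.6" --pt "0 0 0 0 0 0 0.6" --pt "0 0 0 0 0 0 0.6"

```text
time_s: 10.52
eef_pos: [598.8, 209.9, 111.1]
ee_rot: [0.024, 0.962, 0.088, -0.256]
force: [0.2, -0.4, -0.5]
grip_width: 0.6
```

```bash
python3 - <<'E'
from h import *
inpanel()
E
```

```text
TCP in panel [-1.2  -0.2  27.39] rot err [-0.0002  0.0043  0.0002] force panel [-0.35  0.45 -0.4 ] grip 0.6 t 10.5167
```

Emit:
move_arm --pt "0 -0.004 0 0 0 -2 0.6" --pt "0 -0.004 0 0 0 -4.5 0.6" --pt "0 -0.004 0 0 0 -7 0.6" --pt "0 -0.004 0 -3.5 0 -8 0.6" --pt "0 -0.004 0 -7 0 -8 0.6"

```text
time_s: 10.93
eef_pos: [580.7, 206.0, 211.3]
ee_rot: [0.024, 0.962, 0.088, -0.258]
force: [0.4, 0.2, 1.3]
grip_width: 0.603
```

```bash
python3 - <<'E'
from h import *
inpanel(); rel(*tgt(80,dx=80,dy=0,base=26))
for i in range(4): c=capture("wrist")
cv2.imwrite("pics/w12.png",c["frame"][:,:,::-1])
inpanel()
np.savez("w12.npz",**c)
E
```

```text
TCP in panel [ 64.89   0.31 104.9 ] rot err [ 0.0002 -0.0004  0.0008] force panel [ 0.24 -0.13  1.32] grip 0.603 t 10.9333
turn [-0.0002, 0.0004, -0.0008] shift cm [-1.511, -0.03, -0.109] rows 0.36
TCP in panel [ 69.78  -0.29 107.8 ] rot err [-0.0002  0.0014  0.0001] force panel [-0.88  0.64  0.52] grip 0.602 t 11.1333
```

View pics/w12.png

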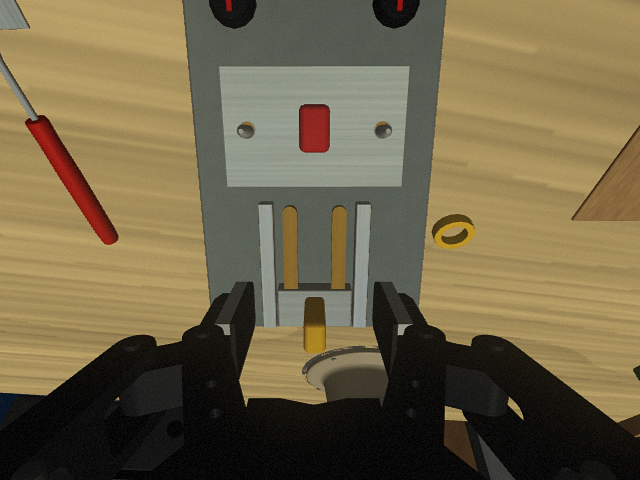

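The plate lies flush on both pins, which show at (246,130) and (383,130). The yellow knob is at (315,325) and centred between the fingers.

```bash
python3 - <<'E'
from h import *
c=dict(np.load("w12.npz")); 
for q in (0,4,8): print(q,np.round(proj(c,panelX(PAN,[(53-q,-17,14),(53-q,17,14),(129-q-11,0,16),(129-q-11,-7,56),(0,-45,25),(0,45,25)])),1).tolist())
rel(*tgt(80,dx=125,dy=0,base=26)); rel(*tgt(-2,dx=125,dy=0,base=26))
E
```

```text
0 [[289.6, 210.7], [339.6, 210.7], [314.5, 298.8], [303.3, 328.3], [240.9, 129.6], [388.6, 129.6]]
4 [[289.5, 204.9], [339.7, 205.0], [314.5, 293.8], [303.3, 322.5], [240.9, 129.6], [388.6, 129.6]]
8 [[289.4, 199.1], [339.8, 199.1], [314.5, 288.7], [303.2, 316.7], [240.9, 129.6], [388.6, 129.6]]
turn [0.0002, -0.0014, -0.0001] shift cm [-5.522, 0.029, 0.172] rows 1.32
turn [0.0002, -0.0014, -0.0001] shift cm [-5.534, 0.027, 8.372] rows 2.41
```

Emit:
move_arm --pt "0 0 0 -2.8 0 0 0.6" --pt "0 0 0 -5.5 0 0.2 0.6" --pt "0 0 0 -5.5 0 2.5 0.6" --pt "0 0 0 -5.5 0 5.5 0.6" --pt "0 0 0 -5.5 0 7.2 0.6"

```text
time_s: 11.55
eef_pos: [495.0, 190.7, 179.4]
ee_rot: [0.024, 0.962, 0.088, -0.257]
force: [0.1, -1.6, -0.8]
grip_width: 0.602
```

```bash
python3 - <<'E'
from h import *
inpanel(); 
for i in range(3): c=capture("wrist")
cv2.imwrite("pics/w13.png",c["frame"][:,:,::-1])
inpanel();rel(*tgt(-2,dx=125.5,dy=0,base=26))
E
```

```text
TCP in panel [124.31  -0.24  33.74] rot err [-0.0002  0.0005  0.0002] force panel [-0.22  1.56 -0.85] grip 0.602 t 11.55
TCP in panel [124.09  -0.17  35.81] rot err [-0.0002  0.0007  0.0002] force panel [-0.22  0.07  0.43] grip 0.599 t 11.7
turn [0.0002, -0.0007, -0.0002] shift cm [-0.142, 0.017, 1.181] rows 0.29
```

View pics/w13.png

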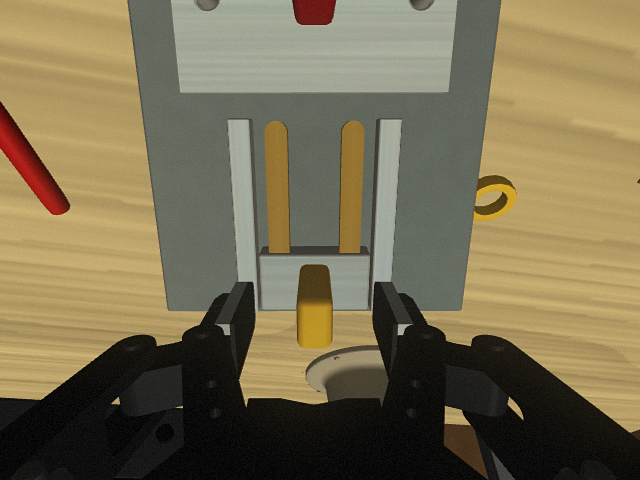

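Knob centred between the fingers at (315,305). Down the last 11 mm and grip.

Emit:
move_arm --pt "0 0 0 -0.1 0 0.6 0.6" --pt "0 0 0 -0.1 0 1.1 0.6" --pt "0 0 0 -0.1 0 1.1 0.6" --pt "0 0 0 -0.1 0 1.1 0" --pt "0 0 0 -0.1 0 1.1 0" --grip_force 40

```text
time_s: 12.12
eef_pos: [490.3, 189.8, 172.3]
ee_rot: [0.024, 0.962, 0.088, -0.257]
force: [-0.2, 0.1, -0.4]
grip_width: 0.328
```

Emit:
move_arm --pt "0 0 0 0 0 0 0" --pt "0 0 0 0 0 0 0" --pt "0 0 0 0 0 0 0" --pt "0 0 0 0 0 0 0" --pt "0 0 0 0 0 0 0"

```text
time_s: 12.53
eef_pos: [490.6, 189.7, 172.7]
ee_rot: [0.024, 0.962, 0.088, -0.257]
force: [2.6, -1.1, 2.4]
grip_width: 0.155
```

```bash
python3 - <<'E'
from h import *
inpanel();rel(*tgt(-2,dx=58,dy=0,base=26))
E
```

```text
TCP in panel [124.83  -0.    25.68] rot err [-0.0004  0.0025  0.0005] force panel [-0.9   1.53  3.23] grip 0.155 t 12.5333
turn [0.0004, -0.0025, -0.0005] shift cm [6.682, -0.003, 0.185] rows 1.6
```

Emit:
move_arm --pt "0 0 0 1.2 0 0 0" --pt "0 0 0 2.6 0 0 0" --pt "0 0 0 4 0 0 0" --pt "0 0 0 5.2 0 0 0" --pt "0 0 0 6 0 0 0"

```text
time_s: 12.95
eef_pos: [542.3, 199.3, 142.4]
ee_rot: [0.024, 0.962, 0.088, -0.257]
force: [-1.3, -0.5, 1.5]
grip_width: 0.155
```

```bash
python3 - <<'E'
from h import *
inpanel()
E
```

```text
TCP in panel [64.16 -0.09 25.72] rot err [-0.0001  0.002   0.0002] force panel [1.95 0.24 0.66] grip 0.155 t 12.95
```

Emit:
move_arm --pt "0 0 0 0.2 0 0 0" --pt "0 0 0 0.4 0 0 0" --pt "0 0 0 0.4 0 0 0"

```text
time_s: 13.2
eef_pos: [545.2, 199.8, 140.6]
ee_rot: [0.024, 0.962, 0.088, -0.258]
force: [-2.4, -1.4, 3.0]
grip_width: 0.156
```

```bash
python3 - <<'E'
from h import *
inpanel()
E
```

```text
TCP in panel [60.73 -0.08 25.71] rot err [-0.0002 -0.0001  0.0003] force panel [3.71 0.95 1.3 ] grip 0.156 t 13.2
```

Emit:
move_arm --pt "0 0 0 0.15 0 0 0" --pt "0 0 0 0.3 0 0 0" --pt "0 0 0 0.4 0 0 0" --pt "0 0 0 0.4 0 0 0"

```text
time_s: 13.53
eef_pos: [545.4, 199.9, 140.6]
ee_rot: [0.025, 0.96, 0.088, -0.263]
force: [-23.2, -7.5, 15.2]
grip_width: 0.154
```

```bash
python3 - <<'E'
from h import *
inpanel()
E
```

```text
TCP in panel [ 6.058e+01 -6.000e-02  2.578e+01] rot err [-0.0011 -0.0111  0.0004] force panel [28.53  3.16  1.12] grip 0.154 t 13.5333
```

Emit:
move_arm --pt "0 0 0 -0.15 0 0 0" --pt "0 0.005 0 -0.3 0 0 0" --pt "0 0.01 0 -0.35 0 0 0.5" --pt "0 0.01 0 -0.35 0 0 0.5" --pt "0 0.01 0 -0.35 0 0 0.5"

```text
time_s: 13.95
eef_pos: [542.3, 199.5, 142.3]
ee_rot: [0.024, 0.962, 0.088, -0.258]
force: [0.4, -0.5, -0.1]
grip_width: 0.501
```

Emit:
move_arm --pt "0 0 0 0 0 0 0.5" --pt "0 0 0 0 0 -2 0.5" --pt "0 0 0 0 0 -4.5 0.5" --pt "0 0 0 0 0 -7 0.5" --pt "0 0 0 0 0 -8 0.5"

```text
time_s: 14.37
eef_pos: [583.0, 207.0, 214.1]
ee_rot: [0.024, 0.962, 0.088, -0.256]
force: [-0.4, -0.4, 0.8]
grip_width: 0.501
```

```bash
python3 - <<'E'
from h import *
inpanel()
for i in range(4): c=capture("wrist")
cv2.imwrite("pics/w14.png",c["frame"][:,:,::-1]); inpanel()
for q in (58,63,68): print(q,np.round(proj(c,panelX(PAN,[(53-q,-17,14),(53-q,17,14),(0,0,61)])),1).tolist())
rel(*tgt(80,dx=-1.25,dy=-.2,base=26)); rel(*tgt(0.15,dx=-1.25,dy=-.2,base=26))
E
```

```text
TCP in panel [ 64.2   -0.27 108.59] rot err [-0.001   0.0026  0.0004] force panel [0.8  0.33 0.5 ] grip 0.501 t 14.3667
TCP in panel [ 63.79  -0.35 104.62] rot err [-0.0009 -0.0027  0.0001] force panel [-0.66  0.97 -0.28] grip 0.499 t 14.5667
58 [[287.5, 133.1], [341.1, 133.1], [314.6, 144.1]]
63 [[287.4, 124.8], [341.3, 124.9], [314.6, 144.1]]
68 [[287.2, 116.5], [341.5, 116.5], [314.6, 144.1]]
turn [0.0009, 0.0027, -0.0001] shift cm [6.504, 0.014, -0.155] rows 1.56
turn [0.0009, 0.0027, -0.0001] shift cm [6.525, 0.006, 7.83] rows 2.44
```

View pics/w14.png

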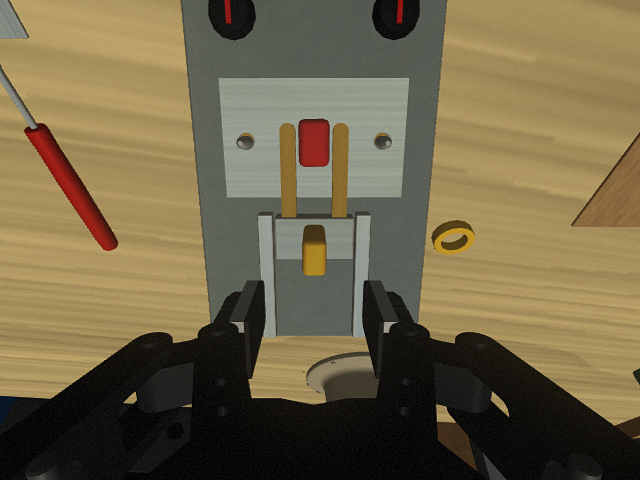

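```bash
python3 - <<'E'
from h import *
c=capture("wrist"); np.savez("w15.npz",**c); inpanel()
print(np.round(proj(c,panelX(PAN,[(0,-45,25),(0,45,25),(38,-60,6),(-38,-60,6),(12,-8,61),(-12,-8,61),(48,-34,11),(-98,-82,0)]))*1,1).tolist())
for q in (58,63,68): print(q,np.round(proj(c,panelX(PAN,[(53-q,-17,14),(129-q-15,-27,16),(129-q+15,-27,16),(129-q-11,-7,56),(129-q+11,-7,56)])),1).tolist())
cv2.imwrite("pics/w15z.png",cv2.resize(c["frame"][70:290,210:420,::-1],None,fx=2.7,fy=2.7,interpolation=cv2.INTER_CUBIC))
E
```

```text
TCP in panel [ 63.89  -0.37 104.37] rot err [-0.0009 -0.0035  0.0001] force panel [-0.06  0.33 -0.4 ] grip 0.497 t 14.6167
[[240.2, 141.4], [388.7, 141.4], [227.0, 197.5], [218.7, 77.8], [299.2, 167.6], [298.7, 119.0], [264.5, 213.4], [176.8, -29.9]]
58 [[287.5, 132.7], [274.3, 226.6], [275.6, 268.1], [302.2, 251.9], [302.6, 287.3]]
63 [[287.3, 124.4], [274.1, 219.5], [275.4, 261.4], [302.2, 243.6], [302.5, 279.4]]
68 [[287.2, 116.0], [273.8, 212.2], [275.2, 254.6], [302.1, 235.1], [302.4, 271.5]]
```

View pics/w15z.png

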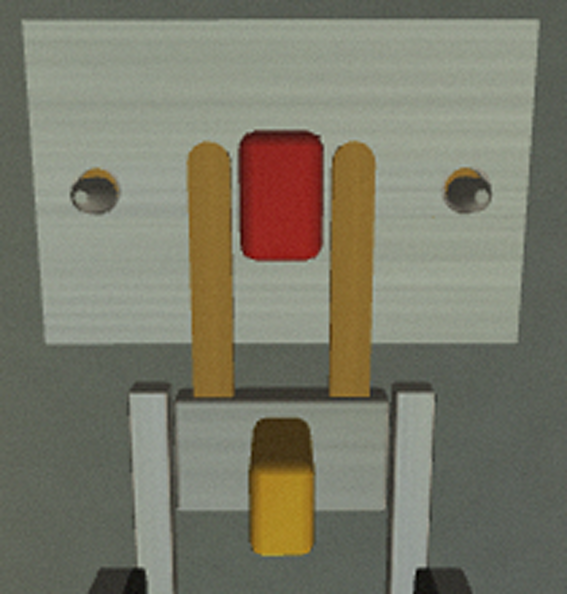

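The fork tips are at row 123 and the carriage edges also fit a travel of about 64–65 mm. My closed gripper dragged the fork back about 3.5 mm when I relaxed it. I'll push it home again and open without backing off.

```bash
python3 - <<'E'
from h import *
rel(*tgt(0,dx=64.3,dy=0,base=26))
E
```

```text
turn [0.0009, 0.0035, -0.0001] shift cm [-0.013, 0.03, 7.837] rows 1.88
```

Emit:
move_arm --pt "0.001 0.003 0 0 0 2.5 0.5" --pt "0.001 0.003 0 0 0 5 0.5" --pt "0.001 0.003 0 0 0 7 0.5" --pt "0.001 0.003 0 0 0 7.8 0.5" --pt "0.001 0.003 0 0 0 7.8 0.5"

```text
time_s: 15.03
eef_pos: [540.5, 199.4, 140.8]
ee_rot: [0.024, 0.961, 0.088, -0.261]
force: [-0.0, 0.3, -0.4]
grip_width: 0.5
```

Emit:
move_arm --pt "0 0 0 0 0 0 0" --pt "0 0 0 0 0 0 0" --pt "0 0 0 0 0 0 0" --pt "0 0 0 0 0 0 0" --pt "0 0 0 0 0 0 0"

```text
time_s: 15.45
eef_pos: [540.8, 199.0, 141.1]
ee_rot: [0.024, 0.961, 0.088, -0.26]
force: [-0.1, -3.4, 0.7]
grip_width: 0.156
```

Emit:
move_arm --pt "0 0 0 0.15 0 0 0" --pt "0 0 0 0.3 0 0 0" --pt "0 0 0 0.45 0 0 0" --pt "0 0 0 0.55 0 0 0" --pt "0 0 0 0.55 0 0 0"

```text
time_s: 15.87
eef_pos: [543.3, 199.5, 139.6]
ee_rot: [0.025, 0.96, 0.088, -0.264]
force: [-19.0, -7.7, 9.4]
grip_width: 0.155
```

```bash
python3 - <<'E'
from h import *
inpanel()
E
```

```text
TCP in panel [61.89 -0.11 23.89] rot err [-0.0009 -0.0138  0.0004] force panel [22.07  4.08 -1.94] grip 0.155 t 15.8667
```

Emit:
move_arm --pt "0 0 0 0.2 0 0 0.5" --pt "0 0 0 0.1 0 0 0.5" --pt "0 0 0 0 0 0 0.5" --pt "0 0 0 0 0 0 0.5"

```text
time_s: 16.2
eef_pos: [543.5, 199.7, 139.7]
ee_rot: [0.025, 0.96, 0.088, -0.264]
force: [0.3, -0.5, 0.6]
grip_width: 0.498
```

Emit:
move_arm --pt "0 0.012 0 0 0 -1.5 0.5" --pt "0 0.012 0 0 0 -4 0.5" --pt "0 0.012 0 0 0 -6.5 0.5" --pt "0 0.012 0 0 0 -8 0.5" --pt "0 0.012 0 0 0 -8 0.5"

```text
time_s: 16.62
eef_pos: [585.2, 207.4, 210.8]
ee_rot: [0.024, 0.963, 0.088, -0.255]
force: [0.1, 1.0, -0.4]
grip_width: 0.498
```

```bash
python3 - <<'E'
from h import *
inpanel()
for i in range(5): c=capture("wrist")
inpanel(); np.savez("w16.npz",**c)
print(np.round(proj(c,panelX(PAN,[(0,-45,25),(0,45,25),(38,-60,6),(-38,-60,6)]))*1,1).tolist())
for q in (58,63,68): print(q,np.round(proj(c,panelX(PAN,[(53-q,-17,14),(129-q-15,-27,16),(129-q+15,-27,16),(129-q-11,-7,56),(129-q+11,-7,56)])),1).tolist())
cv2.imwrite("pics/w16z.png",cv2.resize(c["frame"][70:290,210:420,::-1],None,fx=2.7,fy=2.7,interpolation=cv2.INTER_CUBIC))
rel(*tgt(80,dx=-1.25,dy=-.2,base=26)); rel(*tgt(0.15,dx=-1.25,dy=-.2,base=26))
E
```

```text
TCP in panel [ 60.55  -0.27 106.8 ] rot err [-0.0006  0.005   0.0004] force panel [-0.43 -1.   -0.2 ] grip 0.498 t 16.6167
TCP in panel [ 60.73  -0.39 102.76] rot err [-0.0007 -0.003   0.0001] force panel [ 0.04 -0.35  0.61] grip 0.502 t 16.8667
[[240.0, 146.8], [389.2, 146.9], [226.8, 202.5], [218.4, 82.7]]
58 [[287.5, 137.8], [274.3, 231.9], [275.6, 273.3], [302.3, 258.3], [302.6, 293.6]]
63 [[287.3, 129.5], [274.0, 224.7], [275.4, 266.6], [302.2, 249.9], [302.6, 285.8]]
68 [[287.2, 121.1], [273.8, 217.4], [275.1, 259.8], [302.2, 241.5], [302.5, 277.8]]
turn [0.0007, 0.003, -0.0001] shift cm [6.197, 0.019, -0.343] rows 1.49
turn [0.0007, 0.003, -0.0001] shift cm [6.221, 0.013, 7.642] rows 2.36
```

View pics/w16z.png

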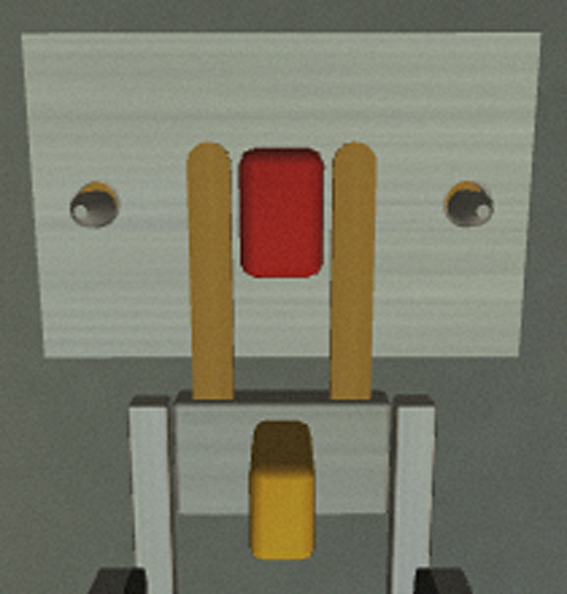

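The tine tips (row 122.6) and carriage edges now fit 67–68 mm of travel, so the fork is fully home. Next I'll regrip the handle.

Emit:
move_arm --pt "0 0.003 0 3.5 0 -0.3 0.5" --pt "0 0.003 0 6.2 0 -0.2 0.5" --pt "0 0.003 0 6.2 0 2 0.5" --pt "0 0.003 0 6.2 0 5 0.5" --pt "0 0.003 0 6.2 0 7 0.5"

```text
time_s: 17.28
eef_pos: [599.6, 210.3, 110.8]
ee_rot: [0.024, 0.961, 0.088, -0.26]
force: [-0.8, 0.1, -0.0]
grip_width: 0.502
```

```bash
python3 - <<'E'
from h import *
for i in range(3): c=capture("wrist")
inpanel(); rel(*tgt(0.5,dx=-1.25,dy=-.2,base=26))
cv2.imwrite("pics/w17.png",c["frame"][:,:,::-1])
E
```

```text
TCP in panel [-0.54 -0.44 31.63] rot err [-0.0006 -0.0034  0.    ] force panel [-0.7  -0.12  1.12] grip 0.501 t 17.4333
turn [0.0006, 0.0034, -0.0] shift cm [0.073, 0.024, 0.512] rows 0.12
```

View pics/w17.png

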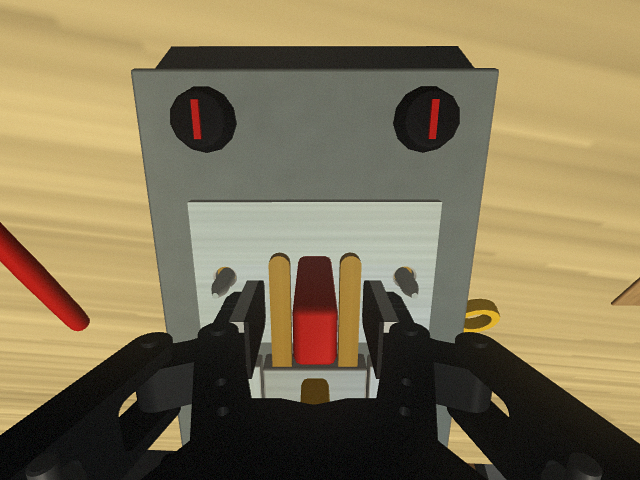

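Emit:
move_arm --pt "0 0.003 0 0.1 0 0.4 0.5" --pt "0 0.003 0 0.1 0 0.45 0.5" --pt "0 0.003 0 0.1 0 0.45 0" --pt "0 0.003 0 0.1 0 0.45 0" --pt "0 0.003 0 0.1 0 0.45 0" --grip_force 60

```text
time_s: 17.85
eef_pos: [599.4, 210.1, 111.6]
ee_rot: [0.024, 0.962, 0.088, -0.257]
force: [4.5, -0.3, 8.9]
grip_width: 0.177
```

Emit:
move_arm --pt "0 0 0 0 0 0 0" --pt "0 0 0 0 0 0 0" --pt "0 0 0 0 0 0 0" --pt "0 0 0 0 0 0 0"

```text
time_s: 18.18
eef_pos: [599.4, 210.1, 111.6]
ee_rot: [0.024, 0.962, 0.088, -0.257]
force: [-0.3, -0.2, 0.2]
grip_width: 0.176
```

```bash
python3 - <<'E'
from h import *
inpanel()
E
```

```text
TCP in panel [-1.53 -0.27 28.11] rot err [-0.0008  0.0012  0.0002] force panel [0.4  0.18 0.03] grip 0.176 t 18.1833
```

Emit:
move_arm --pt "0 0 0 0 0 -0.1 0" --pt "0 0 0 0 0 -0.2 0" --pt "0 0 0 0 0 -0.3 0" --pt "0 0 0 0 0 -0.4 0" --pt "0 0 0 0 0 -0.5 0"

```text
time_s: 18.6
eef_pos: [601.6, 210.5, 115.5]
ee_rot: [0.024, 0.962, 0.088, -0.258]
force: [-4.6, -1.6, -6.7]
grip_width: 0.175
```

```bash
python3 - <<'E'
from h import *
inpanel()
E
```

```text
TCP in panel [-1.52 -0.32 32.59] rot err [-0.0009 -0.0002  0.0001] force panel [ 0.82  0.75 -8.18] grip 0.175 t 18.6
```

Emit:
move_arm --pt "0 0 0 0 0 -0.05 0" --pt "0 0 0 0 0 -0.1 0" --pt "0 0 0 0 0 -0.1 0" --pt "0 0 0 0 0 -0.1 0"

```text
time_s: 18.93
eef_pos: [601.8, 210.6, 115.8]
ee_rot: [0.024, 0.962, 0.088, -0.258]
force: [-4.0, -1.7, -6.8]
grip_width: 0.176
```

```bash
python3 - <<'E'
from h import *
inpanel()
E
```

```text
TCP in panel [-1.52 -0.31 33.  ] rot err [-0.0009 -0.0016  0.0001] force panel [ 0.31  0.96 -8.04] grip 0.176 t 18.9333
```

Emit:
move_arm --pt "0 0 0 0 0 -0.2 0" --pt "0 0 0 0 0 -0.27 0" --pt "0 0 0 0 0 -0.27 0" --pt "0 0 0 0 0 -0.27 0" --pt "0 0 0 0 0 -0.27 0"

```text
time_s: 19.35
eef_pos: [602.5, 210.7, 117.1]
ee_rot: [0.024, 0.961, 0.088, -0.26]
force: [-7.0, -2.7, -9.4]
grip_width: 0.18
```

```bash
python3 - <<'E'
from h import *
inpanel()
E
```

```text
TCP in panel [-1.54 -0.31 34.47] rot err [-0.001  -0.0044  0.0001] force panel [  1.67   1.39 -11.77] grip 0.18 t 19.35
```

Emit:
move_arm --pt "0 0 0 0 0 -0.13 0" --pt "0 0 0 0 0 -0.13 0" --pt "0 0 0 0 0 -0.13 0" --pt "0 0 0 0 0 -0.13 0" --pt "0 0 0 0 0 -0.13 0"

```text
time_s: 19.77
eef_pos: [602.5, 210.7, 117.1]
ee_rot: [0.024, 0.961, 0.088, -0.261]
force: [-8.0, -2.2, -9.4]
grip_width: 0.178
```

```bash
python3 - <<'E'
from h import *
inpanel()
E
```

```text
TCP in panel [-1.57 -0.32 34.48] rot err [-0.0011 -0.0072  0.0001] force panel [  2.43   0.75 -12.24] grip 0.178 t 19.7667
```

The pull has held at about 12 N at the wrist, which is about 10 N on the tines, for more than 0.5 s. Now I'll lower it back to flush.

Emit:
move_arm --pt "0 0.001 0 0 0 0.1 0" --pt "0 0.003 0 0 0 0.3 0" --pt "0 0.005 0 0 0 0.5 0" --pt "0 0.007 0 0 0 0.65 0" --pt "0 0.007 0 0 0 0.7 0"

```text
time_s: 20.18
eef_pos: [599.3, 210.1, 111.6]
ee_rot: [0.024, 0.962, 0.088, -0.257]
force: [1.1, -0.1, 1.2]
grip_width: 0.176
```

```bash
python3 - <<'E'
from h import *
inpanel()
E
```

```text
TCP in panel [-1.51 -0.32 28.09] rot err [-0.001   0.0017  0.0001] force panel [-0.32  0.27  1.52] grip 0.176 t 20.1833
```

Flush at the same reference height (28.1 mm). A light press, then release.

Emit:
move_arm --pt "0 0 0 0 0 0.1 0" --pt "0 0 0 0 0 0.1 0" --pt "0 0 0 0 0 0 0" --pt "0 0 0 0 0 0 0.5" --pt "0 0 0 0 0 0 0.5"

```text
time_s: 20.6
eef_pos: [599.3, 210.1, 111.5]
ee_rot: [0.024, 0.962, 0.088, -0.257]
force: [-0.4, 0.5, -0.6]
grip_width: 0.452
```

Emit:
move_arm --pt "0 0 0 0 0 0 0.5" --pt "0 0 0 0 0 0 0.5" --pt "0 0 0 0 0 -2 0.5" --pt "0 0 0 0 0 -5 0.5" --pt "0 0 0 0 0 -8 0.5"

```text
time_s: 21.02
eef_pos: [637.8, 217.4, 181.1]
ee_rot: [0.024, 0.962, 0.088, -0.257]
force: [0.9, -0.1, 1.0]
grip_width: 0.497
```

Emit:
move_arm --pt "0 0 0 -3 0 -1 0.5" --pt "0 0 0 -6 0 -2 0.5" --pt "0 0 0 -6 0 -2 0.5" --pt "0 0 0 -6 0 -2 0.5"

```text
time_s: 21.35
eef_pos: [596.4, 209.9, 229.9]
ee_rot: [0.024, 0.962, 0.088, -0.256]
force: [-0.4, 0.5, 0.3]
grip_width: 0.497
```

```bash
python3 - <<'E'
from h import *
for i in range(6): c=capture("wrist")
inpanel(); s=cur()[0]; print(np.abs(s["dq"]).max())
print(np.round(proj(c,panelX(PAN,[(0,-45,25),(0,45,25),(38,-60,6),(-38,-60,6),(38,60,6),(-38,60,6)]))*1,1).tolist())
for q in (63,68): print(q,np.round(proj(c,panelX(PAN,[(53-q,-17,14),(129-q-15,-27,16),(129-q+15,-27,16),(129-q+11,-7,56)])),1).tolist())
cv2.imwrite("pics/w18.png",c["frame"][:,:,::-1])
c=capture("scene");cv2.imwrite("pics/scene18.png",c["frame"][:,:,::-1])
c=capture("side");cv2.imwrite("pics/side18.png",cv2.resize(c["frame"][110:240,180:330,::-1],None,fx=5,fy=5,interpolation=cv2.INTER_CUBIC))
E
```

```text
TCP in panel [ 58.84  -0.39 127.11] rot err [-0.0009 -0.0007  0.0002] force panel [-0.54 -0.21 -0.08] grip 0.497 t 21.65
0.003970663618888016
[[247.3, 148.3], [381.4, 148.3], [234.5, 198.9], [227.7, 90.5], [394.0, 198.9], [401.0, 90.6]]
63 [[289.8, 132.7], [277.6, 218.9], [278.7, 257.3], [303.6, 272.7]]
68 [[289.7, 125.1], [277.4, 212.3], [278.5, 251.0], [303.6, 265.5]]
```

View pics/w18.png

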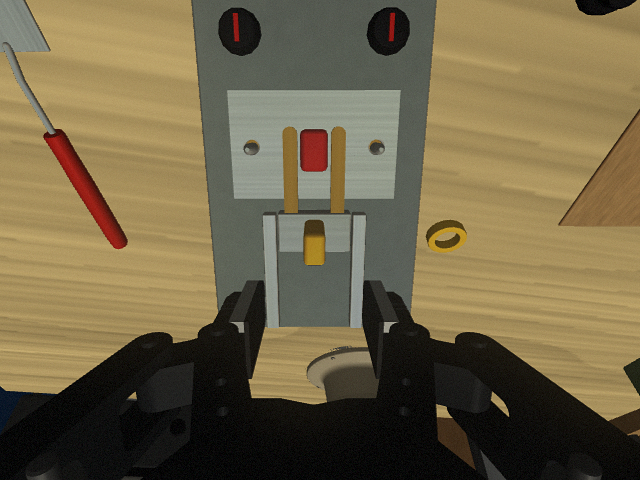

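View pics/scene18.png

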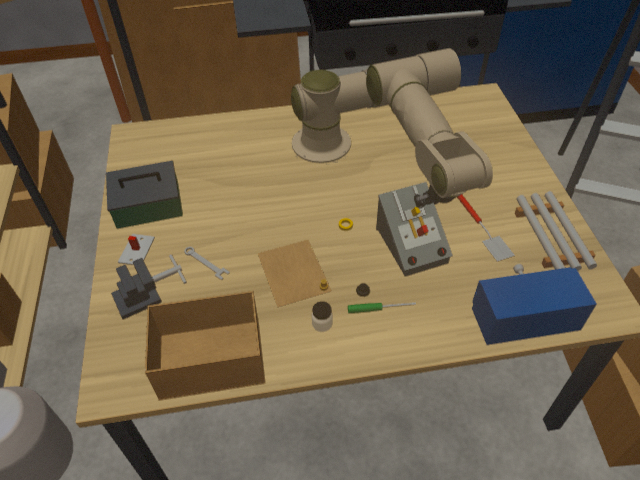

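View pics/side18.png

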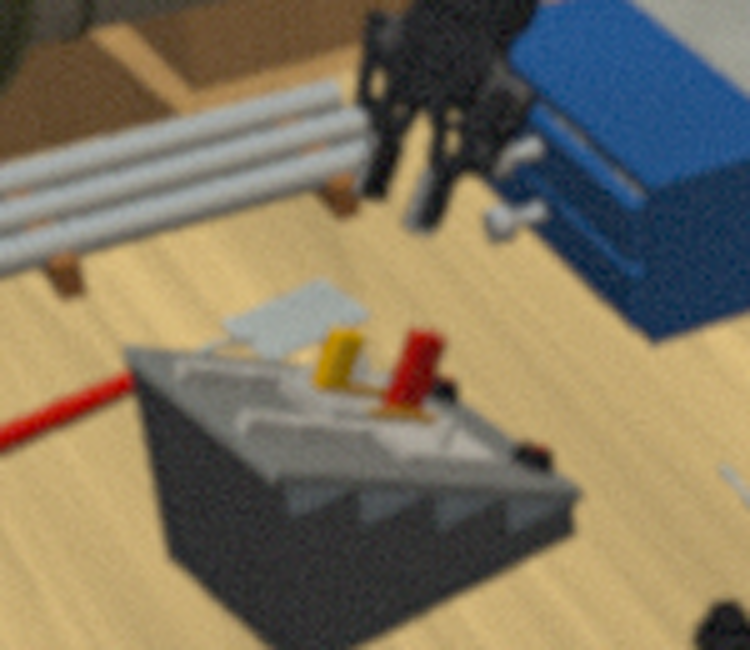

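The plate corners at (228,90) and (234,199) match the flush prediction within 1 px. The tine tips at row 126 give a travel of about 67 mm. The bystanders are unmoved and the gripper is clear.

```bash
python3 -c "
from rig import job
print(job.finish_job())"
```

```text
the job is handed in; nothing more can be done
None
```

I set the cover plate gently over both pins until it lay flush and slid the fork home. Then I pulled the handle straight away from the panel, let the plate settle flush again and let go. The job is handed in at about 22 s of the 64 s allowed; no verdict was reported.

- **Pull test:** the wrist read about 12 N, and I estimate about 10 N of that reached the tines. It held for more than 0.5 s and the fork stopped the plate.
- **Last images:** the plate corners match a flush seat within about 1 px, and fork travel is about 67 mm. The arm is clear of everything, and no bystander looks moved in the scene view.
- **A slip I fixed:** after the first push I backed off before opening the gripper, which dragged the fork back to about 64–65 mm. I pushed it to its stop again before the pull and released it without moving back.
- **Camera disagreement:** the cameras differed by up to about 5 mm in the first measurements, probably because one wrist picture was taken while the arm was still moving. I checked the pins through the plate's holes before lowering it.

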